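# Pack the filter cassette from the display peg into its carton

### The arm

A 6-joint arm with a two-finger parallel gripper is mounted at the origin on a cart in front of the work surface, level with it; the furniture and walls round the work are solid. World frame = base frame: x ahead of the robot, y to its left, z up, the work surface at z = 0. Lengths are in m, angles in rad, forces in N, time in s.
With the tool pointing down it reaches from about 0.3 to 0.775 m from the base axis. Payload 14.6 kg.
Tool frame: the origin (TCP) lies at the very end of the fingers, on their centre line; the grasp point (between the pads) lies 19 mm behind it; z points along the fingers, y is the line along which they close (so a half turn about z gives the same grasp; the last joint's range is limited). The gripper opens to 94 mm and grips with 3 to 60 N. Pads are 16 mm wide; open, the fingers measure 119 mm over their backs; the gripper's body (75 mm by 177 mm) begins 78 mm behind the grasp point.
Start: joints at [1.062, 0.3, 1.521, -0, 1.321, -0.067], TCP at [0.235, 0.497, 0.168] pointing down, gripper open.
Joint ranges: [-3.03, 3.03], [-0.79, 2.21], [0.23, 2.52], [-1.04, 4.18], [0, 3.07], [-2.55, 2.55]. Speed limits (rad/s): [2.22, 2.22, 2.57, 3.14, 3.14, 3.14].

### API

Orientations are given as [roll, pitch, yaw] about the fixed x, y, z axes, in that order (R = Rz(yaw) Ry(pitch) Rx(roll)).
In Python, from station import ctrl, camera, camera_info, finder gives the robot as it stands.
- The arm moves only by the tool carry_out, never from a script. Its argument "motion" is a list of rows, each a list of 2 entries, a list of its own where there are three numbers: the shift along the tool's x, y, z as a fraction of full scale, then the turn about the tool's z as a fraction of full scale. A call has 1 to 12 rows; each row is the pose to reach, as a shift and turn from the pose commanded when the call began, along the tool's axes at that moment, turning the shorter way round; what a row does not reach only later rows make up. Full scale, the value 1, is 200 mm for a shift and 360 degrees for a turn. A row lasts 1/10 s, in which the tool goes at most 50 mm and 8.59 degrees, less where a joint would pass 70% of its speed; a pose out of reach is approached as far as the arm can. A call with a number of a shift or a turn outside -1 to 1 is refused whole. A call with a gripper value outside its range is refused whole. "hand" is the closure, from -1 (fully open) to 1 (shut), set as the call begins (left out, the last holds). The fingers move at their own pace and stop on an object; "force" is the grip in N (left out, the last holds). Time passes only in rows, so rows that repeat a pose let the fingers close. It gives the time, the measured TCP pose, the force, the opening and the grip force at its end, in the units of the state.
- ctrl.get_obs(): the state, without advancing time (a new reading comes with each control period).
- camera(name): name is "scene" or "side" or "wrist"; returns (picture, depth): 400x640x3 uint8, blue, green, red; 400x640 float32, m along the optical axis (not along the pixel's ray), 0 where there is no reading.
- camera_info(name): a dict with "camera_matrix" (3x3 intrinsics, pixels), "dist_coeffs" ([k1, k2, p1, p2, k3] as OpenCV has them; the pictures are not rectified), "origin" and "attitude" of the camera in the world. Camera axes: x right, y down, z forward; pixel columns grow to the right and rows downward; lengths in m; the calibration is good to about 2 mm. A picture is of the moment at which its call begins: read the wrist's pose just before it. camera_info takes no time and is no camera call; for the wrist camera it gives the pose at the moment of the call.
- ctrl.hand_in(): hands the job in; it is judged then, once.
Trained networks look in the newest picture that a camera, given by its name, has taken for a name from the list of things; names that differ only in an ending like _2 or _b are one class to them, and where a whole thing is asked for, a point or a joint stands for the part that bears it (a point fixed in the world has none). Each returns a list of dicts, best first, with "conf" (0 to 1); they miss things now and then, are a little off and sometimes report something else, mostly with a low value. They report only what shows in the picture. A call takes as long as a camera call. They do not tell look-alikes from the thing itself.
- finder.boxes_of(camera, query): "location" ([column, row] in pixels, amid what is visible of it).
- finder.cut_out(camera, query): "mask" (400x640 bool, what is visible of it) and "location" ([column, row] in pixels, amid what is visible of it).
- finder.pinpoint(camera, query): "location" ([column, row] in pixels: a listed point, or the origin of a listed thing).
The state is a dict: "time_s": time; "qpos": joint angles; "joint_vel": joint speeds; "tau": joint torques, N m; "ee_pos": TCP position; "eef_rot": TCP orientation; "force": force on the tool from outside, world axes, zero at the start; "moment": the same for the moment, N m; "grip_width": finger opening in m; "grip_force": force on a finger pad.
Only numpy, scipy, OpenCV 4.12 (cv2) and the standard library are available. Lean on these libraries where they do the work, as an engineer would, in place of code of your own. Each camera call takes 0.05 s, during which the arm holds its last target. There are 200 camera calls.

### The job

Take the long straight-sided filter cassette off its peg on the display stand, lifting it over the peg's upturned tip without forcing it, and set it down gently (do not drop it), hole end up, leaning back on the sloping rest in the middle of the open carton. Then swing the carton's lid fully shut so that its tab drops inside the front wall. Leave the round-ended plate hanging and the other things on the bench where they are.

Things in the scene. Friction and masses are not known exactly. Their poses are not given: they have to be found in the camera images.
- cassette: the long cassette: grey plastic plate 60 wide (y) x 110 tall (z) x 8 mm thick (x), straight sides, three dark windows, 90 g. Hang hole 26 wide x 28 mm tall, through along x. Origin: middle of the hole, 22 mm below the top edge, 88 above the bottom; z to the top edge. Hangs with the hole's upper edge on a peg (origin 11 mm under the peg axis); grip it by its sides beside the hole
- round_plate: the other plate, same grey plastic, same head and hole, but its lower end is a disc of 64 mm diameter; 94 mm tall. Origin and axes as for the cassette. It stays hanging on the other peg
- stand: the display stand, fixed: base plate 140 x 230 x 10 mm and a white upright board 230 wide, 285 mm tall. Origin: on the table under the middle of the base's front edge; x points to the board (away from the robot), z up. Board's front face at x = 90 mm. Two pegs at y = +65 and -65 mm; the plates hang on them at about x = 55 mm, facing along x; which is on which varies
- header (a point): lower front edge of the header strip on the board's top, middle. The strip sticks out 24 mm in front of the board (to x = 66 mm in the stand's frame), z = 245 to 285 mm, so a hand coming straight down on a hanging plate would hit it: tilt the tool 25 to 45 degrees, fingers pointing down and towards the board
- peg0_tip (a point): end of the peg at the stand's y = +65 mm. Steel, 6 mm thick; axis level at z = 165 mm from the board out to x = 44 mm, then rising 14 mm over the next 12 mm to the tip (this point: x = 32, z = 179 mm, on the axis; the round end adds 3 mm)
- peg1_tip (a point): end of the like peg at the stand's y = -65 mm
- carton: the open carton, brown board, fixed, 130 (x) x 180 (y) x 115 mm tall, walls 4, floor 5 mm. Origin: on the table under its middle; x points away from the robot to the lid's hinge, z up. Inside, in the middle: a sloping rest, a strip 36 mm wide leaning 35 degrees from vertical, top towards +x; a ledge 16 mm high before it (rear face x = -42 mm) stops the cassette's foot. Fingers fit beside it
- seat (a point): where the cassette's origin lies when it rests in place: at x = 15.5, y = 0, z = 80.6 mm in the carton's frame; the cassette's foot is then on the floor near x = -35 mm behind the ledge and its top leans 35 degrees from vertical towards +x
- lid (a joint): angle of the carton's lid about a level axis along the carton's y: 0 is shut, flat on the rim; 1.57 upright; it starts wide open at about 1.75 to 1.95, leaning away from the robot; limit 2.2. The hinge is a little stiff (about 0.07 N m): the lid stays at any angle where it is left
- lid_hinge (a point): middle of the lid's hinge line, on the carton's far (+x) upper edge, 115 mm above the table
- lid_edge (a point): middle of the lid's free edge on its outer face. The lid is 130 mm from hinge to free edge, 180 mm wide, 4 mm thick; a 20 mm tab, square to the lid, points inward near the free edge and drops inside the carton's near wall when shut
- dropper_bottle: bystander: small bottle with black cap, 34 mm diameter, 78 mm tall; origin under its middle
- timer: bystander: white kitchen-style timer 62 x 62 x 19 mm; origin under its middle
- green_cap_bottle: bystander: white bottle with green cap, 56 mm diameter, 110 mm tall; origin under its middle
- dish: bystander: flat clear dish, 89 mm diameter, 18 mm tall; origin under its middle
Things that resemble listed ones, but are neither listed nor needed, are in the scene too. What is shaped like the cassette but blue or yellow is not meant.

How it is judged:
On the way, in this order (a step that is already met when the one before it is completed fails the run):
1. the cassette is held clear of its peg, in front of the tip (x of cassette in the frame of stand below 0.022 m and height (world z) of cassette above 0.13 m and contact force between cassette and stand below 0.05 N and contact force between the fingers and cassette above 0.5 N), for 0.1 s.
2. the cassette is released, leaning on the rest in the carton, with the lid still open (x of cassette in the frame of carton between -0.0005 and 0.0315 m and y of cassette in the frame of carton between -0.03 and 0.03 m and z of cassette in the frame of carton between 0.0686 and 0.0926 m and angle between cassette's own z axis and vertical between 0.45 and 0.77 rad and angle between the y axis of cassette and the y axis of carton, either way round below 0.2 rad and linear speed of cassette below 0.02 m/s and contact force between the fingers and cassette below 0.1 N and value of joint lid above 1.2 rad), for 0.3 s.
At the end, for the whole second after the job is handed in: lid shut within 0.08 rad and still; cassette released, at rest on the carton's sloping rest (origin within 16 mm in x, 30 mm in y, 12 mm in z of the seat, leaning 26 to 44 degrees, square within 0.2 rad); round-ended plate still hanging within 15 mm of where it was (x of cassette in the frame of carton between -0.0005 and 0.0315 m and y of cassette in the frame of carton between -0.03 and 0.03 m and z of cassette in the frame of carton between 0.0686 and 0.0926 m and angle between cassette's own z axis and vertical between 0.45 and 0.77 rad and angle between the y axis of cassette and the y axis of carton, either way round below 0.2 rad and linear speed of cassette below 0.02 m/s and contact force between the fingers and cassette below 0.1 N and distance of round_plate from where it was at the start of the episode below 0.015 m and angle between round_plate's own z axis and vertical below 0.2 rad and value of joint lid below 0.08 rad and velocity of joint lid below 0.05 rad/s); the robot touches nothing.
It fails at once if the cassette is forced against the stand (more than 15 N) (contact force between cassette and stand above 15 N).
It fails at once if the cassette is dropped (falls free at more than 0.6 m/s) (linear speed of cassette above 0.6 m/s and contact force between the fingers and cassette below 0.1 N).
It fails at once if the round-ended plate is knocked or moved by more than 30 mm (distance of round_plate from where it was at the start of the episode above 0.03 m).
It fails at once if a bystander is moved by more than 30 mm (distance of any of dropper_bottle, timer, green_cap_bottle, dish from where it was at the start of the episode above 0.03 m).
It also fails if it takes over 58 s, if anything falls off the work surface, if the arm or the gripper's body presses on something with over 40 N, if the wrist force passes 120 N, or if a joint passes its speed limit or range.

## Working session

There is one attempt and no reset: what is moved stays moved. The work goes in short steps, Python scripts to look and compute and a tool call to move; the robot and the scene stay as the last step left them, time stands still between calls to the robot, and variables do not carry over. Pictures are saved under pics/ and viewed, at most 12 in all, crops included, and the job is handed in when it is done.

Besides the shell and the picture viewer there is one more tool, called after ">>>" as name(argument=value, ...) on one line, values as JSON. carry_out: Moves the arm, as the interface text tells. Its arguments: {"type":"object","properties":{"motion":{"type":"array","items":{"type":"array"}},"hand":{"type":"number"},"force":{"type":"number"}},"required":["motion"]}

```bash
mkdir -p pics; ls; cat > h.py <<'E'
import numpy as np, cv2, json
from station import ctrl, camera, camera_info, finder
from scipy.spatial.transform import Rotation as R
def cam(name):
    i=camera_info(name); return np.array(i["camera_matrix"],float),np.array(i["dist_coeffs"],float),np.array(i["origin"],float),i["attitude"]
def rot(a):
    a=np.array(a,float)
    return a if a.shape==(3,3) else (R.from_quat(a) if a.size==4 else R.from_euler('xyz',a)).as_matrix()
def ray(name,px):
    K,d,o,a=cam(name); p=cv2.undistortPoints(np.array([[px]],float),K,d)[0,0]
    return o,rot(a)@np.array([p[0],p[1],1.])
def at_z(name,px,z):
    o,v=ray(name,px); return o+v*(z-o[2])/v[2]
def at_depth(name,px,D,r=1):
    c,w=int(round(px[0])),int(round(px[1])); s=D[max(w-r,0):w+r+1,max(c-r,0):c+r+1]; s=s[s>0]
    o,v=ray(name,px); return o+v*np.median(s) if s.size else None
def cloud(name,D,mask):
    K,d,o,a=cam(name); w,c=np.nonzero(mask&(D>0)); p=cv2.undistortPoints(np.stack([c,w],1)[:,None].astype(float),K,d)[:,0]
    z=D[w,c]; return o+(np.c_[p,np.ones(len(p))]*z[:,None])@rot(a).T
E
python3 - <<'E'
from h import *
np.set_printoptions(precision=4,suppress=True)
for n in ["scene","side"]:
    I,D=camera(n); cv2.imwrite(f"pics/{n}0.png",I); np.save(f"{n}0.npy",D)
    i=camera_info(n); print(n,i)
    for q in ["cassette","round_plate","stand","header","peg0_tip","peg1_tip","carton","seat","lid_hinge","lid_edge","dropper_bottle","timer","green_cap_bottle","dish"]:
        for r in finder.pinpoint(n,q)[:3]:
            print(q,np.round(r["location"],1),round(r["conf"],2),at_depth(n,r["location"],D))
print(ctrl.get_obs())
E
```

```text
pics
scene {'camera_matrix': array([[435.1297,   0.    , 311.1687],
       [  0.    , 435.1297, 197.9363],
       [  0.    ,   0.    ,   1.    ]]), 'dist_coeffs': array([0.0184, 0.    , 0.    , 0.    , 0.    ]), 'origin': array([-0.0026, -0.5661,  0.6807]), 'attitude': array([-2.1761,  0.0184, -0.8183])}
cassette [226.2 157.5] 0.88 [0.5636 0.2812 0.1263]
cassette [204.4 252.4] 0.76 [0.3355 0.0704 0.0752]
cassette [191.1 223.6] 0.72 [0.4188 0.2646 0.0013]
round_plate [269.  174.9] 0.75 [0.5589 0.1089 0.1456]
stand [236.7 225.9] 0.78 [0.4908 0.1706 0.0009]
header [218.1 150.8] 0.73 [0.5284 0.2592 0.1683]
header [247.4 130.9] 0.63 [0.5789 0.1989 0.223 ]
header [413.  193.6] 0.59 [ 0.5967 -0.2472  0.2335]
peg0_tip [219.4 150.2] 0.83 [0.5301 0.2557 0.1705]
carton [369.9 311.5] 0.89 [ 0.4188 -0.2925  0.1043]
seat [376.6 279.1] 0.62 [ 0.5083 -0.2431  0.08  ]
lid_hinge [390.3 253.1] 0.93 [ 0.5524 -0.2405  0.1149]
lid_hinge [311.3 250.3] 0.18 [ 0.5283 -0.0529  0.0267]
lid_edge [413.8 190.7] 0.83 [ 0.6024 -0.245   0.236 ]
dropper_bottle [311.9 253.1] 0.68 [ 0.5294 -0.0535  0.0179]
dropper_bott
[... 1303 characters left out ...]
.6046 -0.2445  0.2369]
lid_edge [353.4 211. ] 0.43 [ 0.577  -0.1693  0.1479]
lid_edge [267.1 147.3] 0.4 [ 0.7786  1.0136 -0.0977]
timer [272.9 251.6] 0.91 [ 0.4173 -0.063   0.0198]
dish [354.  211.1] 0.75 [ 0.5756 -0.1742  0.1502]
{'time_s': 1.5, 'qpos': array([ 1.0624,  0.2999,  1.521 ,  0.    ,  1.3207, -0.0666]), 'joint_vel': array([-0.002 ,  0.0005,  0.0026,  0.0014,  0.0008,  0.0004]), 'tau': array([  0.    , -53.1658, -35.2917,   0.0708,   0.0214,  -0.    ]), 'ee_pos': array([0.2352, 0.4972, 0.1675]), 'eef_rot': array([-3.1416, -0.    ,  2.6998]), 'force': array([0.6369, 0.73  , 0.5392]), 'moment': array([-0.0231,  0.0286,  0.0497]), 'grip_force': 0.0, 'grip_width': 0.0944553388472218}
```

View pics/scene0.png

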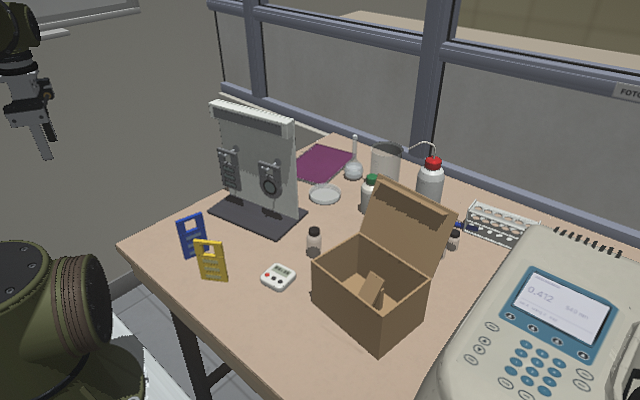

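View pics/side0.png

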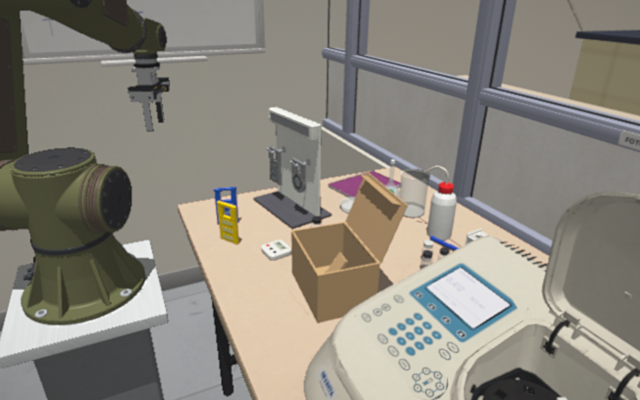

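The cassette hangs on the left peg (228,168) and the round plate on the right one (270,180). The blue and yellow look-alikes stand in front of the stand at (192,235) and (210,260), the timer is at (278,278), and the carton is open at about (370,300) with its lid leaning back. Next I fit the stand and carton poses.

```bash
python3 - <<'E'
from h import *
np.set_printoptions(precision=4,suppress=True)
from scipy.optimize import least_squares
for n in ["scene","side"]:
    D=np.load(f"{n}0.npy"); P=cloud(n,D,D>0)
    S=P[(P[:,0]>.4)&(P[:,0]<.75)&(P[:,1]>-.02)&(P[:,1]<.40)]
    b=S[(S[:,2]>.02)&(S[:,2]<.235)]
    # vertical plane RANSAC in xy
    rng=np.random.default_rng(0);best=0
    for _ in range(500):
        p,q=b[rng.choice(len(b),2,False),:2]; t=q-p; L=np.hypot(*t)
        if L<.05: continue
        nn=np.array([-t[1],t[0]])/L; m=abs((b[:,:2]-p)@nn)<.002
        if m.sum()>best: best=m.sum(); M=m
    c=b[M]; vx,vy,x0,y0=cv2.fitLine(c[:,:2].astype(np.float32),cv2.DIST_HUBER,0,.01,.01)[:,0]
    u=np.array([vx,vy]); u*=np.sign(u[1]); s=(c[:,:2]-[x0,y0])@u
    e=np.array([x0,y0])+u*(np.percentile(s,.5)+np.percentile(s,99.5))/2
    xd=np.array([u[1],-u[0]])
    print(n,"board n",len(c),"yaw",np.arctan2(xd[1],xd[0]),"len",np.ptp(s),"mid",e,"stand origin",e-xd*.09)
    top=S[(S[:,2]>.281)&(S[:,2]<.289)][:,:2]; print(" top rect",cv2.minAreaRect((top*1000).astype(np.float32)),len(top))
    bs=S[(S[:,2]>.007)&(S[:,2]<.013)][:,:2]; r=(bs-e)@np.c_[xd,u]; r=r[(abs(r[:,1])<.12)&(r[:,0]>-.12)&(r[:,0]<0)];print(" base x,y range rel board",np.percentile(r,[1,99],axis=0).ravel(),len(r))
    # plates: 28-45mm before board
    r=np.c_[(S[:,:2]-e)@np.c_[xd,u],S[:,2]]
    for sg in (1,-1):
        m=r[(r[:,0]<-.025)&(r[:,0]>-.046)&(r[:,1]*sg>.02)&(abs(r[:,1])<.12)&(r[:,2]>.04)&(r[:,2]<.2)]
        print(" plate",sg,len(m),np.percentile(m,[2,50,98],axis=0).ravel())
    C=P[(P[:,0]>.3)&(P[:,0]<.75)&(P[:,1]>-.42)&(P[:,1]<-.08)]
    rim=C[(C[:,2]>.1125)&(C[:,2]<.1175)&(C[:,0]<.56)][:,:2]
    print(" rim",cv2.minAreaRect((rim*1000).astype(np.float32)),len(rim))
E
```

```text
scene board n 3389 yaw 0.17423245 len 0.23234049306849042 mid [0.5828 0.1758] stand origin [0.4942 0.1602]
 top rect ((572.286865234375, 175.4460906982422), (34.16969680786133, 233.90780639648438), 10.27520751953125) 685
 base x,y range rel board [-0.0906 -0.1135 -0.0009  0.112 ] 1793
 plate 1 688 [-0.0407  0.0353  0.0707 -0.0381  0.0615  0.1235 -0.0314  0.0944  0.1771]
 plate -1 663 [-0.0406 -0.094   0.0892 -0.038  -0.0668  0.1349 -0.0314 -0.0342  0.1776]
 rim ((485.85382080078125, -284.48046875), (277.4407043457031, 135.8402862548828), 84.05032348632812) 823
side board n 1997 yaw 0.1768114 len 0.23324235073980293 mid [0.5831 0.1745] stand origin [0.4945 0.1586]
 top rect ((572.4300537109375, 173.7779998779297), (35.08617401123047, 230.59767150878906), 10.855392456054688) 308
 base x,y range rel board [-0.091  -0.1123 -0.0006  0.1133] 1023
 plate 1 401 [-0.041   0.0354  0.0703 -0.0378  0.058   0.1233 -0.0307  0.0948  0.177 ]
 plate -1 399 [-0.0411 -0.0944  0.0882 -0.038  -0.0679  0.1331 -0.0314 -0.032   0.1768]
 rim ((491.1091613769531, -236.83563232421875), (185.20106506347656, 133.05613708496094), 84.06070709228516) 529
```

>>> carry_out(motion=[[[-0.25,-0.2,-0.3],-0.024],[[-0.5,-0.4,-0.6],-0.048],[[-0.65,-0.5,-0.9],-0.07],[[-0.65,-0.5,-0.9],-0.098],[[-0.65,-0.5,-0.9],-0.098],[[-0.65,-0.5,-0.9],-0.098]], hand=-1)

```text
time_s: 2.1
ee_pos: [0.3117, 0.3499, 0.3523]
eef_rot: [3.138, 0.007, -2.969]
force: [-0.9, 1.1, -0.5]
grip_width: 0.094
grip_force: 0.0
```

```bash
python3 - <<'E'
from h import *
np.set_printoptions(precision=3,suppress=True)
for n in ["scene","side"]:
    D=np.load(f"{n}0.npy"); P=cloud(n,D,D>0)
    for y0 in np.arange(-.6,.7,.15):
        s=P[(abs(P[:,1]-y0)<.075)&(P[:,2]>.03)&(P[:,2]<1.2)&(P[:,0]>.65)&(P[:,0]<1.6)]
        if len(s): print(n,round(y0,2),"minx by z band",[(z,round(float(np.percentile(q,1)),2)) for z in (.05,.15,.25,.35,.45,.6,.8) if len(q:=s[(abs(s[:,2]-z)<.05),0])>5])
o=ctrl.get_obs(); print(o["qpos"])
E
```

```text
scene -0.6 minx by z band [(0.05, 1.1), (0.15, 0.65)]
scene -0.45 minx by z band [(0.05, 0.87), (0.15, 0.65), (0.25, 1.1), (0.35, 1.06)]
scene -0.3 minx by z band [(0.05, 0.76), (0.15, 1.1), (0.25, 1.1), (0.35, 1.07)]
scene -0.15 minx by z band [(0.05, 0.83), (0.15, 0.84), (0.25, 1.1), (0.35, 1.07)]
scene 0.0 minx by z band [(0.05, 0.74), (0.15, 0.75), (0.25, 1.07), (0.35, 1.06), (0.45, 1.06)]
scene 0.15 minx by z band [(0.05, 0.85), (0.15, 0.86), (0.25, 1.1), (0.35, 1.07)]
scene 0.3 minx by z band [(0.05, 1.1), (0.15, 1.1), (0.25, 1.1), (0.35, 1.07)]
scene 0.45 minx by z band [(0.05, 1.1), (0.15, 1.1), (0.25, 1.1), (0.35, 1.07)]
scene 0.6 minx by z band [(0.05, 1.1), (0.15, 1.1), (0.25, 1.1), (0.35, 1.07)]
side -0.6 minx by z band [(0.15, 0.65), (0.25, 0.65), (0.35, 0.65)]
side -0.45 minx by z band [(0.15, 0.65), (0.25, 1.1), (0.35, 1.07)]
side -0.3 minx by z band [(0.05, 0.72), (0.15, 1.1), (0.25, 1.1), (0.35, 1.07)]
side -0.15 minx by z band [(0.05, 0.75), (0.15, 0.83), (0.25, 1.1), (0.35, 1.07)]
side 0.0 minx by z band [(0.05, 0.84), (0.15, 0.84), (0.25, 1.07), (0.35, 1.07), (0.45, 1.07), (0.6, 1.07)]
side 0.15 minx by z band [(0.05, 0.86), (0.15, 0.86), (0.25, 1.1), (0.35, 1.07)]
side 0.3 minx by z band [(0.05, 1.1), (0.15, 1.1), (0.25, 1.1), (0.35, 1.07)]
side 0.45 minx by z band [(0.05, 1.1), (0.15, 1.1), (0.25, 1.1), (0.35, 1.07)]
side 0.6 minx by z band [(0.05, 1.1), (0.15, 1.1), (0.25, 1.1), (0.35, 1.07)]
[ 0.765  0.037  1.408 -0.     1.689 -0.978]
```

>>> carry_out(motion=[[[0,0,-0.25],0],[[0,0,-0.5],0],[[0,0,-0.75],0],[[0,0,-1],0],[[0,0,-1],0]])

```text
time_s: 2.6
ee_pos: [0.3098, 0.3516, 0.5526]
eef_rot: [3.136, 0.007, -2.968]
force: [0.2, -0.8, 0.6]
grip_width: 0.0942
grip_force: 0.0
```

>>> carry_out(motion=[[[-0.2,-0.2,0],0],[[-0.4,-0.4,0],0],[[-0.6,-0.6,0],0],[[-0.8,-0.8,0],0],[[-1,-1,0],0],[[-1,-1,0],0]])

```text
time_s: 3.2
ee_pos: [0.5439, 0.1871, 0.5455]
eef_rot: [-3.141, -0.003, -2.97]
force: [0.3, 0.2, -0.1]
grip_width: 0.0941
grip_force: 0.0
```

>>> carry_out(motion=[[[-0.2,-0.2,0],0],[[-0.4,-0.46,0],0],[[-0.6,-0.46,0],0],[[-0.8,-0.46,0],0],[[-1,-0.46,0],0],[[-1,-0.46,0],0]])

```text
time_s: 3.8
ee_pos: [0.652, 0.1171, 0.4745]
eef_rot: [3.141, 0.025, -2.967]
force: [0.1, 0.3, -0.1]
grip_width: 0.094
grip_force: 0.0
```

>>> carry_out(motion=[[[-0.25,0,0],0],[[-0.5,0,0],0],[[-0.75,0,0],0],[[-1,0,0],0],[[-1,0,0],0]])

```text
time_s: 4.3
ee_pos: [0.7131, 0.1268, 0.4075]
eef_rot: [3.141, 0.056, -2.967]
force: [-0.5, 0.2, -0.5]
grip_width: 0.0941
grip_force: 0.0
```

```bash
python3 - <<'E'
from h import *
o=ctrl.get_obs(); print(o["qpos"],o["joint_vel"],o["ee_pos"],o["eef_rot"])
E
```

```text
[ 0.12423991  0.79171485  0.23576634  0.00332067  2.05823148 -1.61909567] [ 0.0014389   0.10523664 -0.0064764  -0.00131923 -0.12110339  0.00397191] [0.71305614 0.12684522 0.40753852] [ 3.14144988  0.05595441 -2.96742013]
```

>>> carry_out(motion=[[[0.25,0,0],0],[[0.5,0,0],0],[[0.5,0,0],0],[[0.5,0,0],0]])

```text
time_s: 4.7
ee_pos: [0.6119, 0.109, 0.4041]
eef_rot: [3.142, 0.059, -2.968]
force: [0.7, 0.1, 1.1]
grip_width: 0.0937
grip_force: 0.0
```

>>> carry_out(motion=[[[-0.25,0,-0.1],0],[[-0.5,0,-0.2],0],[[-0.75,0,-0.3],0],[[-1,0,-0.4],0],[[-1,0,-0.4],0],[[-1,0,-0.4],0]])

```text
time_s: 5.3
ee_pos: [0.7105, 0.126, 0.4261]
eef_rot: [3.142, 0.089, -2.968]
force: [-1.2, 0.6, 0.5]
grip_width: 0.0939
grip_force: 0.0
```

>>> carry_out(motion=[[[-1,0,-0.4],0],[[-1,0,-0.4],0],[[-1,0,-0.4],0]])

```text
time_s: 5.6
ee_pos: [0.7285, 0.129, 0.4159]
eef_rot: [-3.142, 0.121, -2.968]
force: [0.4, -0.2, -0.7]
grip_width: 0.0938
grip_force: 0.0
```

>>> carry_out(motion=[[[-1,0,-1],0],[[-1,0,-1],0],[[-1,0,-1],0]])

```text
time_s: 5.9
ee_pos: [0.7166, 0.1268, 0.4464]
eef_rot: [3.142, 0.153, -2.968]
force: [-0.5, 1.1, -0.5]
grip_width: 0.0939
grip_force: 0.0
```

>>> carry_out(motion=[[[-1,0,-0.7],0],[[-1,0,-0.7],0],[[-1,0,-0.7],0],[[-1,0,-0.7],0],[[-1,0,-0.7],0],[[-1,0,-0.7],0],[[-1,0,-0.7],0],[[-1,0,-0.7],0],[[-1,0,-0.7],0],[[-1,0,-0.7],0]])

```text
time_s: 6.9
ee_pos: [0.7153, 0.1264, 0.4603]
eef_rot: [3.141, 0.181, -2.968]
force: [-0.5, 0.5, -0.1]
grip_width: 0.0937
grip_force: 0.0
```

>>> carry_out(motion=[[[-1,0,-0.7],0]])

```text
time_s: 7.0
ee_pos: [0.7185, 0.1269, 0.4673]
eef_rot: [3.141, 0.207, -2.968]
force: [-0.9, 0.3, -0.5]
grip_width: 0.0937
grip_force: 0.0
```

>>> carry_out(motion=[[[-1,0,-0.7],0]])

```text
time_s: 7.1
ee_pos: [0.7208, 0.1273, 0.4778]
eef_rot: [3.141, 0.238, -2.968]
force: [0.3, 0.3, 0.0]
grip_width: 0.0943
grip_force: 0.0
```

>>> carry_out(motion=[[[-1,0,-0.6],0]])

```text
time_s: 7.2
ee_pos: [0.7245, 0.1279, 0.486]
eef_rot: [3.141, 0.267, -2.968]
force: [-0.8, 0.6, 1.3]
grip_width: 0.0939
grip_force: 0.0
```

>>> carry_out(motion=[[[-1,0,-0.6],0]])

```text
time_s: 7.3
ee_pos: [0.7281, 0.1285, 0.4933]
eef_rot: [3.141, 0.294, -2.968]
force: [0.3, -0.5, -0.3]
grip_width: 0.0941
grip_force: 0.0
```

>>> carry_out(motion=[[[-1,0,-0.6],0]])

```text
time_s: 7.4
ee_pos: [0.7309, 0.129, 0.5016]
eef_rot: [3.141, 0.321, -2.968]
force: [-0.5, -0.7, -0.5]
grip_width: 0.0939
grip_force: 0.0
```

>>> carry_out(motion=[[[-1,0,-0.5],0]])

```text
time_s: 7.5
ee_pos: [0.7354, 0.1297, 0.5089]
eef_rot: [3.141, 0.35, -2.968]
force: [-0.5, -0.6, -1.2]
grip_width: 0.0941
grip_force: 0.0
```

>>> carry_out(motion=[[[-1,0,-0.5],0]])

```text
time_s: 7.6
ee_pos: [0.7396, 0.1304, 0.5158]
eef_rot: [3.141, 0.377, -2.968]
force: [-0.4, 0.2, 0.1]
grip_width: 0.0939
grip_force: 0.0
```

>>> carry_out(motion=[[[-1,0,-0.5],0]])

```text
time_s: 7.7
ee_pos: [0.7429, 0.131, 0.5242]
eef_rot: [3.141, 0.405, -2.968]
force: [0.9, -0.1, 0.6]
grip_width: 0.0938
grip_force: 0.0
```

>>> carry_out(motion=[[[-1,0,-0.4],0]])

```text
time_s: 7.8
ee_pos: [0.748, 0.1319, 0.5314]
eef_rot: [3.141, 0.435, -2.968]
force: [-0.4, 0.6, -0.4]
grip_width: 0.094
grip_force: 0.0
```

>>> carry_out(motion=[[[-1,0,-0.4],0]])

```text
time_s: 7.9
ee_pos: [0.7528, 0.1327, 0.5381]
eef_rot: [3.141, 0.463, -2.968]
force: [1.0, 0.2, -0.2]
grip_width: 0.0942
grip_force: 0.0
```

>>> carry_out(motion=[[[-1,0,-0.4],0]])

```text
time_s: 8.0
ee_pos: [0.7566, 0.1333, 0.5464]
eef_rot: [3.141, 0.492, -2.968]
force: [1.4, 0.4, 1.0]
grip_width: 0.0942
grip_force: 0.0
```

>>> carry_out(motion=[[[-1,0,-0.3],0]])

```text
time_s: 8.1
ee_pos: [0.7624, 0.1343, 0.5534]
eef_rot: [3.141, 0.522, -2.968]
force: [-0.8, -0.7, 0.3]
grip_width: 0.0939
grip_force: 0.0
```

>>> carry_out(motion=[[[-1,0,-0.3],0]])

```text
time_s: 8.2
ee_pos: [0.7677, 0.1353, 0.5599]
eef_rot: [3.141, 0.55, -2.968]
force: [0.6, 0.8, -0.7]
grip_width: 0.0942
grip_force: 0.0
```

>>> carry_out(motion=[[[-1,0,-0.3],0]])

```text
time_s: 8.3
ee_pos: [0.7721, 0.136, 0.5679]
eef_rot: [3.141, 0.579, -2.968]
force: [0.0, -0.9, 0.5]
grip_width: 0.0943
grip_force: 0.0
```

>>> carry_out(motion=[[[0,0,0],0],[[0,0,0],0]])

```text
time_s: 8.5
ee_pos: [0.7714, 0.1358, 0.5677]
eef_rot: [3.141, 0.577, -2.968]
force: [0.6, 0.1, -0.7]
grip_width: 0.094
grip_force: 0.0
```

```bash
cat >> h.py <<'E'
SO=np.array([0.4943,0.1594,0]); SY=0.1755; CO=np.array([.490,-.237,0]); CY=-.104
def stand(p): return SO+R.from_euler('z',SY).apply(p)
def carton(p): return CO+R.from_euler('z',CY).apply(p)
def state():
    o=ctrl.get_obs(); return np.array(o["ee_pos"]),rot(o["eef_rot"]),o
def shift(target):  # fractions along tool axes to take TCP to target
    p,M,_=state(); return M.T@(np.array(target)-p)/.2
def to_stand(p): return R.from_euler('z',SY).inv().apply(np.array(p)-SO)
def to_carton(p): return R.from_euler('z',CY).inv().apply(np.array(p)-CO)
E
python3 - <<'E'
from h import *
np.set_printoptions(precision=4,suppress=True)
p,M,o=state(); print(o["time_s"],p,o["eef_rot"],o["qpos"]); print("in stand",to_stand(p), "tool z in stand",R.from_euler('z',SY).inv().apply(M[:,2]),"y",R.from_euler('z',SY).inv().apply(M[:,1]))
zt=M[:,2]
for g in ([.055,.065,.154],[.055,.065,.158]):
    g=stand(g); t=g+zt*.019; print("grasp TCP",t,"pre",t-zt*.15, "frac from now",shift(t-zt*.15))
E
```

```text
8.5 [0.7714 0.1358 0.5677] [ 3.141   0.5771 -2.9679] [ 0.1146  0.6245  0.2357  0.0331  1.7051 -1.6159]
in stand [ 0.2688 -0.0716  0.5677] tool z in stand [ 0.5456 -0.0004 -0.8381] y [0.0015 1.     0.0005]
grasp TCP [0.5473 0.2348 0.1381] pre [0.4667 0.2206 0.2638] frac from now [2.0252 0.6804 0.4949]
grasp TCP [0.5473 0.2348 0.1421] pre [0.4667 0.2206 0.2678] frac from now [2.0143 0.6804 0.4781]
```

>>> carry_out(motion=[[[0.16,0.05,0.04],0],[[0.33,0.11,0.08],0],[[0.5,0.17,0.12],0],[[0.67,0.23,0.16],0],[[0.84,0.28,0.2],0],[[1,0.34,0.24],0],[[1,0.34,0.24],0]])

```text
time_s: 9.2
ee_pos: [0.6163, 0.1789, 0.4122]
eef_rot: [3.141, 0.569, -2.966]
force: [0.4, -0.5, 0.8]
grip_width: 0.094
grip_force: 0.0
```

>>> carry_out(motion=[[[0.16,0.05,0.04],0],[[0.33,0.11,0.08],0],[[0.5,0.17,0.12],0],[[0.67,0.23,0.16],0],[[0.84,0.28,0.2],0],[[1,0.34,0.24],0],[[1,0.34,0.24],0],[[1,0.34,0.24],0]])

```text
time_s: 10.0
ee_pos: [0.4695, 0.2212, 0.2695]
eef_rot: [3.141, 0.578, -2.967]
force: [0.8, -0.5, -0.2]
grip_width: 0.0944
grip_force: 0.0
```

```bash
python3 - <<'E'
from h import *
np.set_printoptions(precision=4,suppress=True)
I,D=camera("wrist"); cv2.imwrite("pics/wrist1.png",I); np.save("wrist1.npy",D)
p,M,o=state(); print(o["time_s"],p,o["eef_rot"],o["qpos"]); print("in stand",to_stand(p))
P=cloud("wrist",D,D>0); r=R.from_euler('z',SY).inv().apply(P-SO)
b=r[(r[:,2]>.03)&(r[:,2]<.23)&(abs(r[:,1])<.1)&(abs(r[:,0]-.09)<.006)]; print("board x",np.median(b[:,0]) if len(b) else 0,len(b))
m=r[(abs(r[:,0]-.052)<.006)&(r[:,1]>.02)&(r[:,1]<.115)&(r[:,2]>.09)&(r[:,2]<.2)]
print("plate",len(m),np.percentile(m,[1,50,99],axis=0))
print("grasp frac",shift(stand([.055,.065,.155])+M[:,2]*.019))
for q in ["cassette","peg0_tip"]:
    for k in finder.pinpoint("wrist",q)[:2]: 
        a=at_depth("wrist",k["location"],D); print(q,k["location"],k["conf"],a is not None and to_stand(a))
E
```

```text
10.05 [0.4701 0.2211 0.27  ] [ 3.1408  0.5784 -2.9678] [ 0.4606 -0.1855  1.9119 -0.2034  0.8658 -1.1959]
in stand [-0.0131  0.065   0.27  ]
board x 0.08904772771191319 10128
plate 1977 [[0.0493 0.0389 0.091 ]
 [0.0507 0.0679 0.1382]
 [0.0576 0.0974 0.1776]]
grasp frac [0.0294 0.0001 0.7626]
cassette [323.8, 179.6] 0.7 [0.0888 0.0731 0.1212]
peg0_tip [320.7, 179.4] 0.97 [0.0297 0.068  0.1817]
```

View pics/wrist1.png

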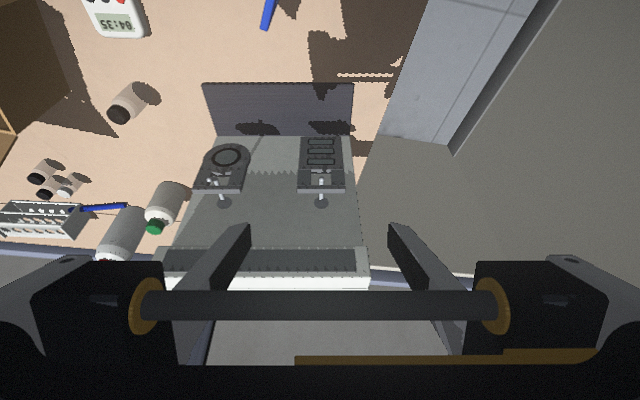

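The wrist view shows the cassette centred between the fingers at (321,165), and the round plate well to the left at (222,165). I'll advance and close.

>>> carry_out(motion=[[[0.03,0.007,0.2],0],[[0.03,0.007,0.4],0],[[0.03,0.007,0.55],0],[[0.03,0.007,0.66],0],[[0.03,0.007,0.73],0],[[0.03,0.007,0.76],0],[[0.03,0.007,0.76],0],[[0.03,0.007,0.76],0]])

```text
time_s: 10.95
ee_pos: [0.5462, 0.2358, 0.1392]
eef_rot: [3.141, 0.578, -2.968]
force: [-0.4, 0.5, 1.0]
grip_width: 0.094
grip_force: 0.0
```

>>> carry_out(motion=[[[0,0,0],0],[[0,0,0],0],[[0,0,0],0],[[0,0,0],0],[[0,0,0],0],[[0,0,0],0],[[0,0,0],0],[[0,0,0],0]], hand=1, force=12)

```text
time_s: 11.75
ee_pos: [0.546, 0.2363, 0.1386]
eef_rot: [3.14, 0.578, -2.968]
force: [-0.2, -0.1, -0.2]
grip_width: 0.0336
grip_force: 0.0
```

```bash
python3 - <<'E'
from h import *
np.set_printoptions(precision=4,suppress=True)
p,M,o=state(); print(o["time_s"],o["grip_width"],o["grip_force"],o["force"],o["eef_rot"]); g=to_stand(p-M[:,2]*.019); print("grasp in stand",g)
for d in ([0,0,.011],[-.007,0,.012],[-.011,0,.0145],[-.016,0,.020],[-.021,0,.025],[-.027,0,.0285],[-.04,0,.0285],[-.1,0,.0285]):
    print(d,M.T@R.from_euler('z',SY).apply(d)/.2)
E
```

```text
11.75 0.0335627634687312 0.003037635106011294 [-0.2295 -0.122  -0.2444] [ 3.1404  0.5779 -2.9679]
grasp in stand [0.054  0.0666 0.1545]
[0, 0, 0.011] [-0.03    0.0001 -0.0461]
[-0.007, 0, 0.012] [-0.0035  0.     -0.0694]
[-0.011, 0, 0.0145] [ 0.0065  0.     -0.0908]
[-0.016, 0, 0.02] [ 0.0124  0.     -0.1275]
[-0.021, 0, 0.025] [ 0.0197 -0.     -0.1621]
[-0.027, 0, 0.0285] [ 0.0352 -0.     -0.1931]
[-0.04, 0, 0.0285] [ 0.0897 -0.0001 -0.2286]
[-0.1, 0, 0.0285] [ 0.3409 -0.0004 -0.3925]
```

```bash
python3 - <<'E'
from h import *
np.set_printoptions(precision=4,suppress=True)
I,D=camera("wrist"); J,E=camera("scene")
np.save("wrist2.npy",D); cv2.imwrite("pics/two2.png",np.vstack([I[60:320,100:600],cv2.resize(J[90:250,170:330],None,fx=500/160,fy=2)]))
o=ctrl.get_obs(); print(o["grip_width"],o["grip_force"])
E
```

```text
0.02521895012793126 0.002947960140318173
```

View pics/two2.png

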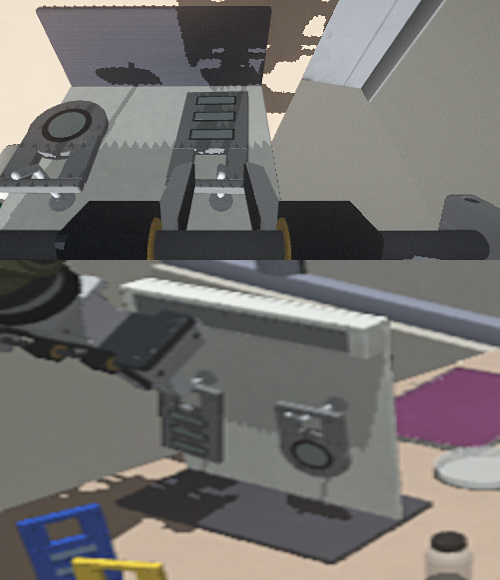

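```bash
python3 - <<'E'
from h import *
np.set_printoptions(precision=4,suppress=True)
D=np.load("wrist2.npy"); I,S=camera("scene"); J,T=camera("side")
for n,d in (("wrist",D),("scene",S),("side",T)):
    r=R.from_euler('z',SY).inv().apply(cloud(n,d,d>0)-SO)
    print(n)
    for z in np.arange(.075,.24,.01):
        m=r[(abs(r[:,2]-z)<.005)&(r[:,0]>0)&(r[:,0]<.08)&(r[:,1]>.02)&(r[:,1]<.125)]
        if len(m)>2: print(round(z,3),len(m),"x",np.percentile(m[:,0],[2,25,50,75,98]),"y",np.percentile(m[:,1],[2,25,50,75,98]))
o=ctrl.get_obs(); print(o["grip_width"],o["grip_force"],o["time_s"])
E
```

```text
wrist
0.075 396 x [0.0506 0.0516 0.0527 0.0539 0.0555] y [0.0363 0.0495 0.0647 0.0801 0.093 ]
0.085 469 x [0.0504 0.0517 0.0526 0.0539 0.0556] y [0.0357 0.05   0.0648 0.0786 0.0922]
0.095 463 x [0.0504 0.0515 0.0525 0.0538 0.0555] y [0.0347 0.0482 0.0631 0.0787 0.0917]
0.105 552 x [0.0503 0.0513 0.0524 0.0535 0.0552] y [0.0346 0.0483 0.0631 0.077  0.0909]
0.115 561 x [0.0503 0.0515 0.0525 0.0537 0.0553] y [0.0333 0.0471 0.0624 0.0775 0.0904]
0.125 643 x [0.05   0.0511 0.052  0.0534 0.0552] y [0.0326 0.0466 0.061  0.0757 0.0896]
0.135 836 x [0.0499 0.0515 0.0531 0.0544 0.059 ] y [0.0323 0.0482 0.0603 0.073  0.0887]
0.145 471 x [0.0498 0.0509 0.053  0.0541 0.0575] y [0.0302 0.0389 0.0469 0.0802 0.0885]
0.155 325 x [0.0496 0.0505 0.0512 0.0539 0.0552] y [0.0292 0.0363 0.0756 0.0811 0.0876]
0.165 448 x [0.0324 0.05   0.0509 0.0524 0.0782] y [0.0289 0.0581 0.0725 0.0793 0.0875]
0.175 976 x [0.0258 0.0307 0.0508 0.0528 0.0583] y [0.0401 0.0553 0.0681 0.0795 0.0933]
0.185 449 x [0.0191 0.0213 0.0237 0.0275 0.0409] y [0.0391 0.0475 0.0687 0.0871 0.0949]
0.195 510 x [0.0123 0.0144 0.0166 0.01
[... 2351 characters left out ...]
0.0546 0.0574 0.0624] y [0.0295 0.0334 0.0451 0.0756 0.0888]
0.165 35 x [0.0365 0.0542 0.0557 0.0595 0.0781] y [0.0232 0.0327 0.0422 0.0637 0.0779]
0.175 35 x [0.0288 0.0315 0.0396 0.0553 0.0605] y [0.0379 0.046  0.0518 0.0655 0.0818]
0.185 34 x [0.0216 0.027  0.0298 0.0385 0.0452] y [0.0405 0.0434 0.0452 0.0722 0.0827]
0.195 37 x [0.0158 0.0187 0.0231 0.0307 0.0405] y [0.0397 0.0424 0.0451 0.0772 0.0832]
0.205 25 x [0.009  0.0148 0.0205 0.0269 0.0313] y [0.0384 0.0411 0.0425 0.0443 0.0627]
0.215 28 x [0.0027 0.0095 0.0148 0.0207 0.0288] y [0.0381 0.0414 0.0421 0.044  0.0513]
0.225 12 x [0.0047 0.0115 0.015  0.0185 0.0217] y [0.0404 0.0409 0.0424 0.0433 0.0442]
0.017430324467040802 0.0 11.95
```

```bash
python3 - <<'E'
from h import *
np.set_printoptions(precision=4,suppress=True)
I,D=camera("wrist"); cv2.imwrite("pics/w3.png",cv2.resize(I[130:330,220:420],None,fx=3,fy=3,interpolation=cv2.INTER_CUBIC)); np.save("wrist3.npy",D)
o=ctrl.get_obs(); print(o["grip_width"],o["grip_force"],o["time_s"])
for w in range(180,300,8):
    print(w,[(c,to_stand(at_depth("wrist",[c,w],D,0))) if D[w,c]>0 else (c,0) for c in (300,321,342)])
E
```

```text
0.01310575808180805 0.0 12.0
180 [(300, array([0.0532, 0.0509, 0.1058])), (321, array([0.0518, 0.0692, 0.1074])), (342, array([0.0502, 0.0872, 0.109 ]))]
188 [(300, array([0.0528, 0.0514, 0.116 ])), (321, array([0.0512, 0.0692, 0.1175])), (342, array([0.0515, 0.0868, 0.1173]))]
196 [(300, array([0.0527, 0.0518, 0.1253])), (321, array([0.0509, 0.0691, 0.1269])), (342, array([0.0505, 0.0862, 0.1274]))]
204 [(300, array([0.0522, 0.0523, 0.1344])), (321, array([0.0525, 0.0691, 0.1342])), (342, array([0.051 , 0.0857, 0.1356]))]
212 [(300, array([0.0524, 0.0526, 0.1425])), (321, array([0.0577, 0.0691, 0.1382])), (342, array([0.0506, 0.0852, 0.144 ]))]
220 [(300, array([0.0595, 0.0524, 0.1449])), (321, array([0.0893, 0.0693, 0.1219])), (342, array([0.0516, 0.0849, 0.151 ]))]
228 [(300, array([0.0292, 0.0553, 0.1748])), (321, array([0.0324, 0.0687, 0.1724])), (342, array([0.0281, 0.0821, 0.1756]))]
236 [(300, array([0.0214, 0.0562, 0.1862])), (321, array([0.0283, 0.0687, 0.1815])), (342, array([0.0209, 0.081 , 0.1867]))]
244 [(300, array([0.0149, 0.0569, 0.196 ])), (321, array([0.0518, 0.0688, 0.1723])), (342, array([0.0149, 0.0801, 0.1961]))]
252 [(300, array([0.0127, 0.0573, 0.2024])), (321, array([0.0557, 0.0688, 0.1764])), (342, array([0.0094, 0.0793, 0.2045]))]
260 [(300, array([0.0075, 0.058 , 0.2102])), (321, array([0.0809, 0.069 , 0.1684])), (342, array([0.0043, 0.0786, 0.212 ]))]
268 [(300, array([0.0033, 0.0585, 0.2168])), (321, array([0.0856, 0.0689, 0.1729])), (342, array([0.0003, 0.078 , 0.2184]))]
276 [(300, array([0.0059, 0.0585, 0.2195])), (321, array([0.0885, 0.0689, 0.1783])), (342, array([-0.0028,  0.0775,  0.2239]))]
284 [(300, array([0.0086, 0.0584, 0.2222])), (321, array([0.089 , 0.0689, 0.1847])), (342, array([-0.0006,  0.0775,  0.2266]))]
292 [(300, array([-0.0415,  0.0622,  0.248 ])), (321, array([-0.0411,  0.068 ,  0.2478])), (342, array([-0.041 ,  0.0738,  0.2478]))]
```

View pics/w3.png

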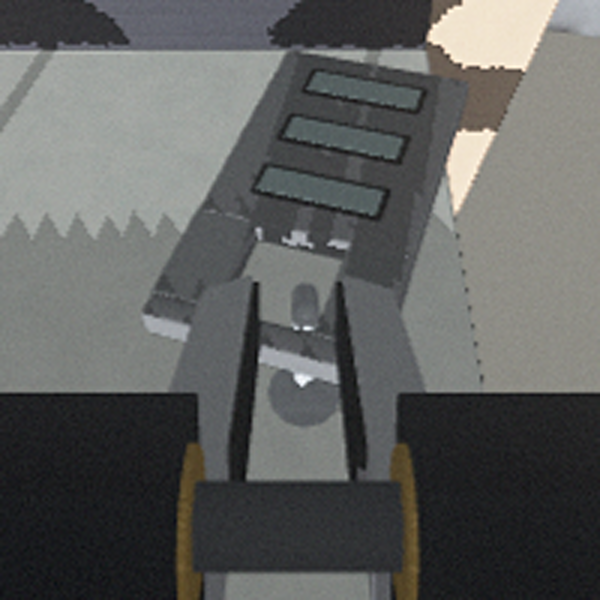

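```bash
python3 - <<'E'
from h import *
np.set_printoptions(precision=4,suppress=True)
for n in("scene","side"):
    D=np.load(f"{n}0.npy"); P=cloud(n,D,D>0)
    s=P[(abs(P[:,0]-.235)<.12)&(abs(P[:,1]-.497)<.12)&(P[:,2]>.1)&(P[:,2]<.6)]
    print(n,len(s),"min z",np.sort(s[:,2])[:5], [(round(z,2),int(((s[:,2]>z)&(s[:,2]<z+.02)).sum()), np.ptp(s[(s[:,2]>z)&(s[:,2]<z+.02)],axis=0)[:2] if ((s[:,2]>z)&(s[:,2]<z+.02)).sum() else 0) for z in np.arange(.14,.4,.02)])
i=camera_info("wrist"); p,M,o=state(); print("cam in tool",M.T@(np.array(i["origin"])-p),o["ee_pos"])
E
```

```text
scene 4565 min z [0.204  0.2048 0.2053 0.2056 0.2056] [(np.float64(0.14), 0, 0), (np.float64(0.16), 0, 0), (np.float64(0.18), 0, 0), (np.float64(0.2), 104, array([0.0666, 0.1133])), (np.float64(0.22), 170, array([0.0666, 0.1077])), (np.float64(0.24), 158, array([0.067 , 0.1104])), (np.float64(0.26), 105, array([0.0686, 0.1103])), (np.float64(0.28), 79, array([0.022 , 0.0167])), (np.float64(0.3), 449, array([0.1294, 0.1441])), (np.float64(0.32), 497, array([0.134 , 0.1566])), (np.float64(0.34), 710, array([0.1328, 0.1764])), (np.float64(0.36), 258, array([0.058 , 0.0523])), (np.float64(0.38), 415, array([0.0782, 0.0487]))]
side 2647 min z [0.2082 0.2083 0.2084 0.2085 0.2085] [(np.float64(0.14), 0, 0), (np.float64(0.16), 0, 0), (np.float64(0.18), 0, 0), (np.float64(0.2), 50, array([0.0661, 0.1121])), (np.float64(0.22), 91, array([0.0662, 0.1133])), (np.float64(0.24), 92, array([0.0669, 0.1129])), (np.float64(0.26), 97, array([0.0677, 0.1094])), (np.float64(0.28), 81, array([0.0677, 0.1121])), (np.float64(0.3), 203, array([0.1277, 0.1468])), (np.float64(0.32), 269, array([0.1346, 0.1578])), (np.float64(0.34), 307, array([0.1317, 0.1679])), (np.float64(0.36), 141, array([0.0599, 0.0551])), (np.float64(0.38), 187, array([0.081 , 0.0542]))]
cam in tool [ 0.0735  0.0011 -0.2177] [0.5459 0.2358 0.1382]
```

The plate hasn't been gripped. The finger tips end at about z 0.17, in front of it. They really lie about 38 mm behind the reported TCP, since the start view puts the tips at z 0.206 against a reported 0.168. I'll open, back off a little and re-measure.

>>> carry_out(motion=[[[0,0,0],0],[[0,0,0],0],[[0,0,0],0],[[0,0,0],0],[[0,0,0],0],[[0,0,-0.08],0],[[0,0,-0.15],0],[[0,0,-0.15],0],[[0,0,-0.15],0],[[0,0,-0.15],0]], hand=-1)

```text
time_s: 13.0
ee_pos: [0.5299, 0.233, 0.1628]
eef_rot: [3.141, 0.577, -2.968]
force: [-0.5, 0.6, 0.0]
grip_width: 0.0901
grip_force: 0.0
```

```bash
cat >> h.py <<'E'
OFF=.038  # real finger tip lies this far behind the reported TCP
E
python3 - <<'E'
from h import *
np.set_printoptions(precision=4,suppress=True)
I,D=camera("wrist"); cv2.imwrite("pics/w4.png",I[80:330,140:500]); J,S=camera("scene")
p,M,o=state(); print(o["time_s"],o["grip_width"],o["eef_rot"])
for n,d in(("wrist",D),("scene",S)):
    r=R.from_euler('z',SY).inv().apply(cloud(n,d,d>0)-SO)
    for z in (.08,.1,.12,.14,.16,.172):
        m=r[(abs(r[:,2]-z)<.005)&(r[:,0]>.045)&(r[:,0]<.064)&(r[:,1]>.01)&(r[:,1]<.13)]
        if len(m)>2: print(n,z,len(m),"x",np.percentile(m[:,0],[2,50,98]),"y",np.percentile(m[:,1],[1,99]),np.percentile(m[:,1],[1,99]).mean())
# finger tips from the wrist picture: farthest along tool z
Q=(cloud("wrist",D,D>0)-p)@M; f=Q[(abs(abs(Q[:,1])-.053)<.012)&(abs(Q[:,0])<.025)&(Q[:,2]<0)&(Q[:,2]>-.12)]; print("tip z in tool",np.sort(f[:,2])[-8:],len(f))
print("grasp frac",shift(stand([.055,.065,.155])+M[:,2]*(.019+OFF)))
E
```

```text
13.1 0.09352643860807261 [ 3.1413  0.5764 -2.9678]
wrist 0.08 367 x [0.0504 0.0517 0.0535] y [0.0512 0.1121] 0.08164970371232197
wrist 0.1 432 x [0.0506 0.0517 0.0533] y [0.046  0.1072] 0.07660205129927207
wrist 0.12 485 x [0.0504 0.0517 0.0531] y [0.0406 0.1015] 0.07105878114351805
wrist 0.14 580 x [0.0507 0.0523 0.0586] y [0.0353 0.0962] 0.06572081645137415
wrist 0.16 420 x [0.0505 0.0519 0.0563] y [0.0297 0.092 ] 0.06088408930185121
wrist 0.172 686 x [0.0505 0.0521 0.0586] y [0.0333 0.0881] 0.06072264440402128
scene 0.08 60 x [0.0516 0.0539 0.0612] y [0.0482 0.1091] 0.07864495453613035
scene 0.1 66 x [0.0512 0.0535 0.0598] y [0.043  0.1045] 0.07371870343164631
scene 0.12 64 x [0.0513 0.0537 0.0594] y [0.037  0.0975] 0.06724286505493811
scene 0.14 75 x [0.0511 0.0543 0.0607] y [0.0322 0.0933] 0.06273540186313735
scene 0.16 36 x [0.0487 0.0547 0.0613] y [0.027  0.0895] 0.05822674840033247
scene 0.172 45 x [0.0481 0.0537 0.0596] y [0.0266 0.0839] 0.05522553257126625
tip z in tool [-0.0386 -0.0386 -0.0384 -0.0383 -0.038  -0.0378 -0.0378 -0.0377] 5574
grasp frac [-0.0089 -0.0062  0.3371]
```

View pics/w4.png

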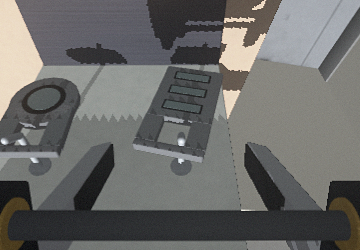

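The finger-tip offset of 38 mm is confirmed. The cassette still hangs, swung about 15° sideways and resting with a hole corner on the peg, and the round plate is untouched. I'll go in the missing distance and close softly, which squares it up.

>>> carry_out(motion=[[[-0.012,-0.011,0.1],0],[[-0.012,-0.011,0.2],0],[[-0.012,-0.011,0.28],0],[[-0.012,-0.011,0.34],0],[[-0.012,-0.011,0.34],0],[[-0.012,-0.011,0.34],0]])

```text
time_s: 13.7
ee_pos: [0.5686, 0.2377, 0.1079]
eef_rot: [3.141, 0.577, -2.968]
force: [0.7, 0.0, 0.6]
grip_width: 0.0939
grip_force: 0.0
```

>>> carry_out(motion=[[[0,0,0],0],[[0,0,0],0],[[0,0,0],0],[[0,0,0],0],[[0,0,0],0],[[0,0,0],0]], hand=1, force=5)

```text
time_s: 14.3
ee_pos: [0.5689, 0.2378, 0.1081]
eef_rot: [3.141, 0.578, -2.968]
force: [-0.1, -1.0, 2.7]
grip_width: 0.0668
grip_force: 4.8
```

```bash
cat > look.py <<'E'
from h import *
np.set_printoptions(precision=4,suppress=True)
J,S=camera("scene"); T=camera("side")[1]; I,D=camera("wrist")
p,M,o=state(); print(o["time_s"],o["grip_width"],o["grip_force"],o["force"],o["eef_rot"]); g=to_stand(p-M[:,2]*(.019+OFF)); print("grasp in stand",g)
for n,d in(("wrist",D),("scene",S),("side",T)):
    r=R.from_euler('z',SY).inv().apply(cloud(n,d,d>0)-SO)
    for z in (.08,.1,.12):
        m=r[(abs(r[:,2]-z)<.005)&(r[:,0]>.042)&(r[:,0]<.064)&(r[:,1]>.01)&(r[:,1]<.13)]
        if len(m)>2: print(n,z,len(m),"x",np.percentile(m[:,0],[2,50,98]),"y",np.percentile(m[:,1],[1,99]),np.percentile(m[:,1],[1,99]).mean())
E
python3 look.py
```

```text
14.45 0.06639778935213732 4.820361094898544 [-0.5036 -0.3538  3.3979] [ 3.1409  0.5778 -2.9679]
grasp in stand [0.056  0.0642 0.1558]
wrist 0.08 603 x [0.0511 0.0523 0.0538] y [0.0504 0.1099] 0.0801633303422456
wrist 0.1 713 x [0.0511 0.0522 0.0536] y [0.0462 0.1055] 0.07584745749563467
wrist 0.12 882 x [0.0509 0.052  0.0536] y [0.042  0.1015] 0.07176571764357866
scene 0.08 54 x [0.051  0.0545 0.057 ] y [0.0451 0.1047] 0.07488725698413429
scene 0.1 67 x [0.0514 0.0542 0.0608] y [0.0423 0.1018] 0.07203689342267158
scene 0.12 63 x [0.0519 0.0543 0.0605] y [0.0384 0.0967] 0.06759337722388178
side 0.08 33 x [0.0521 0.054  0.0601] y [0.045  0.1044] 0.07472428200386468
side 0.1 37 x [0.0517 0.0541 0.0629] y [0.0409 0.1046] 0.07273225316325514
side 0.12 30 x [0.0517 0.0539 0.0587] y [0.0364 0.0986] 0.06746117529697784
```

>>> carry_out(motion=[[[-0.007,0,-0.011],0],[[-0.015,0,-0.023],0],[[-0.022,0,-0.034],0],[[-0.022,0,-0.034],0]])

```text
time_s: 14.85
ee_pos: [0.5688, 0.2378, 0.1163]
eef_rot: [3.141, 0.578, -2.968]
force: [0.1, -0.2, -1.4]
grip_width: 0.0639
grip_force: 4.8
```

>>> carry_out(motion=[[[0,0,0],0],[[0,0,0],0],[[0,0,0],0],[[0,0,0],0]], force=15)

```text
time_s: 15.25
ee_pos: [0.5687, 0.2377, 0.1158]
eef_rot: [3.141, 0.577, -2.968]
force: [-0.1, -0.2, 0.0]
grip_width: 0.0631
grip_force: 14.8
```

```bash
python3 look.py
```

```text
15.4 0.06303472040035411 14.764067315545617 [-0.5782  0.0896 -0.0077] [ 3.141   0.5772 -2.9679]
grasp in stand [0.0558 0.0641 0.1636]
wrist 0.08 544 x [0.048  0.0491 0.051 ] y [0.0479 0.1066] 0.077287212465439
wrist 0.1 680 x [0.0481 0.0496 0.0513] y [0.0449 0.1039] 0.07443231445310965
wrist 0.12 839 x [0.0485 0.0501 0.0519] y [0.042  0.1007] 0.07134918028270787
scene 0.08 56 x [0.0486 0.0513 0.0572] y [0.0454 0.1056] 0.0755172921575313
scene 0.1 66 x [0.0488 0.0512 0.0574] y [0.0413 0.102 ] 0.0716444598775315
scene 0.12 69 x [0.0496 0.0521 0.0576] y [0.0392 0.0981] 0.0686637626764835
side 0.08 35 x [0.0489 0.0519 0.0585] y [0.0426 0.1026] 0.07261002715403539
side 0.1 37 x [0.0481 0.0518 0.0581] y [0.041  0.1018] 0.07140943832994517
side 0.12 40 x [0.0501 0.0522 0.06  ] y [0.0381 0.096 ] 0.06703296029312411
```

>>> carry_out(motion=[[[-0.013,0.008,-0.021],0],[[-0.013,0.015,-0.021],0],[[0.002,0.015,-0.033],0],[[0.018,0.015,-0.045],0],[[0.023,0.015,-0.055],0],[[0.028,0.015,-0.066],0],[[0.028,0.015,-0.066],0]])

```text
time_s: 16.1
ee_pos: [0.5563, 0.2386, 0.1242]
eef_rot: [3.141, 0.578, -2.968]
force: [-0.3, 0.6, -0.4]
grip_width: 0.0632
grip_force: 14.8
```

>>> carry_out(motion=[[[0.007,0,-0.026],0],[[0.012,0,-0.056],0],[[0.012,0,-0.056],0],[[0.016,0,-0.085],0],[[0.025,0,-0.1],0],[[0.033,0,-0.114],0],[[0.033,0,-0.114],0]])

```text
time_s: 16.8
ee_pos: [0.5385, 0.2355, 0.1397]
eef_rot: [3.141, 0.578, -2.968]
force: [-0.4, 0.2, -1.0]
grip_width: 0.0633
grip_force: 14.8
```

>>> carry_out(motion=[[[0.04,0,-0.03],0],[[0.09,0,-0.06],0],[[0.18,0,-0.12],0],[[0.3,0,-0.19],0],[[0.3,0,-0.19],0],[[0.3,0,-0.19],0]])

```text
time_s: 17.4
ee_pos: [0.4685, 0.2233, 0.1389]
eef_rot: [3.141, 0.578, -2.967]
force: [0.1, -0.8, -0.9]
grip_width: 0.0633
grip_force: 14.8
```

```bash
python3 - <<'E'
from h import *
np.set_printoptions(precision=4,suppress=True)
I,D=camera("wrist"); J,S=camera("scene"); cv2.imwrite("pics/two5.png",np.vstack([I[:300,140:500],cv2.resize(J[90:290,130:370],(360,300))]))
p,M,o=state(); print(o["time_s"],o["grip_width"],o["grip_force"],o["force"],p,o["eef_rot"],o["qpos"]); g=to_stand(p-M[:,2]*(.019+OFF)); print("grasp in stand",g)
E
```

```text
17.5 0.06342258396162836 14.82658727373746 [0.5605 0.811  0.0229] [0.4691 0.2233 0.1388] [ 3.1408  0.5779 -2.9679] [ 0.4672 -0.0396  2.1034 -0.3105  0.5409 -1.0544]
grasp in stand [-0.0447  0.0673  0.1865]
```

View pics/two5.png

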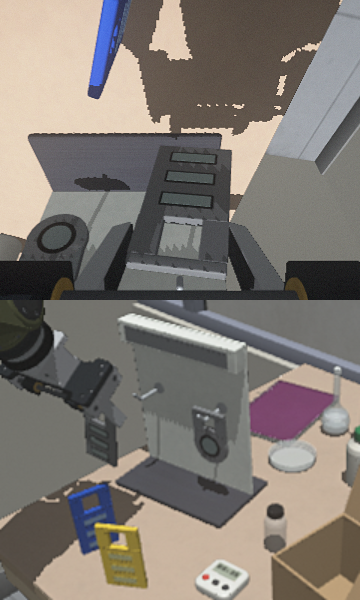

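The cassette is off the peg and held, the round plate is still hanging and the decoys are untouched. Next I need the tool vertical again so the cassette leans, so I fit a planar kinematic model to find the inner reach limit.

```bash
cat > fk.py <<'E'
import numpy as np
from scipy.optimize import least_squares
d=[([.3,1.521,1.321],[.235,.497,.168]),([.037,1.408,1.689],[.3117,.3499,.3523]),([.79171,.23577,2.05823],[.71306,.12685,.40754]),([.6245,.2357,1.7051],[.7714,.1358,.5677])]
def fk(k,q):
    a,L1,L2,c,Lt,z0=k; j2,j3,j5=q; s=j2+j3; e=s+j5
    return np.array([a+L1*np.sin(j2)+L2*np.sin(s)+c*np.cos(s)+Lt*np.sin(e), z0+L1*np.cos(j2)+L2*np.cos(s)-c*np.sin(s)+Lt*np.cos(e)])
f=lambda k:np.concatenate([fk(k,q)-[np.hypot(*p[:2]),p[2]] for q,p in d])
s=least_squares(f,[.05,.35,.35,0,.25,.35]); k=s.x
if __name__=="__main__":
    np.set_printoptions(precision=4,suppress=True)
    print(k,s.fun, fk(k,[-.0396,2.1034,.5409]), np.hypot(.4691,.2233))
E
python3 fk.py
```

```text
[0.0021 0.4233 0.4468 0.0411 0.3087 0.2228] [ 0.     -0.     -0.0001  0.     -0.      0.0002  0.     -0.0001] [0.5174 0.1328] 0.5195360430230034
```

```bash
python3 - <<'E'
from h import *
np.set_printoptions(precision=3,suppress=True)
for n in("scene","side"):
    D=np.load(f"{n}0.npy"); P=cloud(n,D,D>0); r=np.hypot(P[:,0],P[:,1])
    for z in np.arange(.0,.45,.05):
        m=(abs(P[:,2]-z)<.025)&(r<.26); 
        if m.sum()>20: print(n,round(z,2),m.sum(),"x",np.percentile(P[m,0],[1,99]),"y",np.percentile(P[m,1],[1,99]),"r",np.percentile(r[m],[50,99]))
    for nm,c in (("yellow",(.34,.07)),("blue",(.41,.2))):
        pass
    m=(P[:,0]>.26)&(P[:,0]<.44)&(P[:,1]>0)&(P[:,1]<.32)&(P[:,2]>.02)&(P[:,2]<.14); s=P[m]; print("decoys",np.percentile(s,[1,50,99],axis=0))
E
```

```text
scene 0.0 3744 x [0.071 0.257] y [-0.121  0.115] r [0.14  0.259]
scene 0.05 893 x [0.04  0.102] y [-0.068  0.038] r [0.083 0.11 ]
scene 0.1 1201 x [-0.    0.08] y [-0.079 -0.028] r [0.076 0.088]
scene 0.15 1915 x [-0.046  0.099] y [-0.077 -0.049] r [0.073 0.116]
scene 0.2 2961 x [-0.039  0.121] y [-0.109 -0.017] r [0.087 0.127]
scene 0.25 4703 x [-0.022  0.121] y [-0.108 -0.016] r [0.097 0.127]
scene 0.3 5074 x [-0.005  0.104] y [-0.08   0.043] r [0.071 0.114]
decoys [[0.321 0.032 0.021]
 [0.344 0.078 0.07 ]
 [0.39  0.164 0.112]]
side 0.0 9856 x [-0.146  0.251] y [-0.162  0.145] r [0.149 0.254]
side 0.05 2586 x [-0.099  0.098] y [-0.101  0.036] r [0.084 0.11 ]
side 0.1 2018 x [-0.083  0.078] y [-0.081  0.027] r [0.076 0.089]
side 0.15 1793 x [-0.11   0.106] y [-0.084  0.014] r [0.074 0.117]
side 0.2 2761 x [-0.111  0.123] y [-0.11  -0.002] r [0.092 0.128]
side 0.25 3493 x [-0.098  0.122] y [-0.109 -0.004] r [0.089 0.128]
side 0.3 4004 x [-0.095  0.1  ] y [-0.079  0.136] r [0.072 0.149]
side 0.35 704 x [-0.091 -0.05 ] y [0.077 0.156] r [0.133 0.164]
side 0.4 663 x [-0.081 -0.043] y [0.094 0.168] r [0.142 0.174]
decoys [[0.322 0.031 0.022]
 [0.346 0.072 0.073]
 [0.391 0.163 0.112]]
```

>>> carry_out(motion=[[[0,0,-0.22],0],[[0,-0.05,-0.44],0],[[0.01,-0.12,-0.66],0],[[0.02,-0.2,-0.88],0],[[0.02,-0.29,-1],0],[[0.02,-0.29,-1],0]])

```text
time_s: 18.1
ee_pos: [0.3684, 0.1455, 0.3076]
eef_rot: [3.14, 0.584, -2.97]
force: [0.4, 0.8, -0.9]
grip_width: 0.063
grip_force: 14.8
```

>>> carry_out(motion=[[[0,0,-0.2],0],[[0,0,-0.34],0],[[0.17,0,-0.45],0],[[0.33,0,-0.55],0],[[0.33,0,-0.55],0]])

```text
time_s: 18.6
ee_pos: [0.2595, 0.1339, 0.3608]
eef_rot: [-3.137, 0.57, -2.964]
force: [0.3, -0.4, -1.3]
grip_width: 0.0626
grip_force: 15.2
```

>>> carry_out(motion=[[[1,0,-0.6],0]])

```text
time_s: 18.7
ee_pos: [0.2411, 0.1415, 0.3625]
eef_rot: [-3.128, 0.559, -2.972]
force: [0.1, -0.1, -0.1]
grip_width: 0.0627
grip_force: 15.1
```

>>> carry_out(motion=[[[1,0,-0.6],0]])

```text
time_s: 18.8
ee_pos: [0.218, 0.1505, 0.364]
eef_rot: [-3.122, 0.549, -2.967]
force: [-0.2, 0.1, -1.1]
grip_width: 0.0622
grip_force: 15.2
```

```bash
cat > st.py <<'E'
from h import *
np.set_printoptions(precision=4,suppress=True)
p,M,o=state(); c=M[:,2]; h=np.hypot(*c[:2]); print(o["time_s"],o["grip_width"],o["grip_force"],p,o["eef_rot"],o["qpos"])
print("tilt",np.arcsin(h),"azimuth",np.arctan2(c[1],c[0]),"M",M.round(3).tolist())
E
python3 st.py
```

```text
18.8 0.062243650002479486 15.164905618310911 [0.218  0.1505 0.364 ] [-3.1216  0.5488 -2.9669] [ 0.8816 -0.7862  2.0271 -0.3632  1.4841 -0.9038]
tilt 0.5490994568902273 azimuth 0.136452825919655 M [[-0.84, -0.164, 0.517], [-0.148, 0.986, 0.071], [-0.522, -0.017, -0.853]]
```

>>> carry_out(motion=[[[-0.17,-0.2,0.1],0],[[-0.34,-0.42,0.21],0],[[-0.34,-0.42,0.21],0],[[-0.34,-0.42,0.21],0]])

```text
time_s: 19.2
ee_pos: [0.2945, 0.0968, 0.3635]
eef_rot: [-3.123, 0.541, -2.959]
force: [0.1, 0.9, -1.2]
grip_width: 0.0628
grip_force: 15.2
```

>>> carry_out(motion=[[[1,-0.28,-0.6],0]])

```text
time_s: 19.3
ee_pos: [0.2735, 0.0875, 0.3686]
eef_rot: [-3.115, 0.517, -2.972]
force: [-0.8, -0.1, -0.9]
grip_width: 0.0624
grip_force: 14.5
```

>>> carry_out(motion=[[[1,-0.28,-0.6],0]])

```text
time_s: 19.4
ee_pos: [0.2551, 0.091, 0.3821]
eef_rot: [-3.104, 0.494, -2.97]
force: [0.4, -0.2, -1.0]
grip_width: 0.0623
grip_force: 14.5
```

>>> carry_out(motion=[[[1,-0.28,-0.6],0]])

```text
time_s: 19.5
ee_pos: [0.2341, 0.0969, 0.3969]
eef_rot: [-3.091, 0.472, -2.969]
force: [-0.3, -0.5, -1.4]
grip_width: 0.0623
grip_force: 14.5
```

```bash
python3 st.py
```

```text
19.5 0.06226527837729965 14.489684623774615 [0.2341 0.0969 0.3969] [-3.0906  0.4722 -2.9685] [ 0.4683 -0.7864  1.9246 -0.182   1.5626 -1.3026]
tilt 0.4747656218301466 azimuth 0.06125024738933733 M [[-0.877, -0.149, 0.456], [-0.153, 0.988, 0.028], [-0.455, -0.045, -0.889]]
```

>>> carry_out(motion=[[[1,-0.45,-0.33],0]])

```text
time_s: 19.6
ee_pos: [0.2151, 0.0992, 0.405]
eef_rot: [-3.075, 0.452, -2.967]
force: [0.0, -0.1, -0.1]
grip_width: 0.062
grip_force: 14.5
```

>>> carry_out(motion=[[[1,-0.45,-0.33],0]])

```text
time_s: 19.7
ee_pos: [0.193, 0.1026, 0.4114]
eef_rot: [-3.059, 0.435, -2.967]
force: [0.5, 0.1, -2.2]
grip_width: 0.0622
grip_force: 14.5
```

>>> carry_out(motion=[[[1,-0.3,-0.33],0]])

```text
time_s: 19.8
ee_pos: [0.1725, 0.1073, 0.4139]
eef_rot: [-3.052, 0.425, -2.966]
force: [0.0, 0.3, -1.4]
grip_width: 0.0624
grip_force: 14.5
```

>>> carry_out(motion=[[[1,-0.3,-0.33],0]])

```text
time_s: 19.9
ee_pos: [0.1519, 0.1102, 0.4147]
eef_rot: [-3.047, 0.416, -2.963]
force: [-0.7, 0.7, -1.4]
grip_width: 0.0622
grip_force: 14.5
```

```bash
python3 st.py
```

```text
19.9 0.062170056645880725 14.499315160788235 [0.1519 0.1102 0.4147] [-3.0467  0.4165 -2.9632] [ 1.0535 -0.7864  1.8666 -0.3937  1.8394 -0.8241]
tilt 0.4265371808968754 azimuth -0.05265518192464422 M [[-0.9, -0.139, 0.413], [-0.162, 0.987, -0.022], [-0.405, -0.087, -0.91]]
```

>>> carry_out(motion=[[[-0.2,-0.15,0.13],0],[[-0.4,-0.35,0.26],0],[[-0.48,-0.58,0.37],0],[[-0.48,-0.78,0.37],0],[[-0.48,-0.78,0.37],0],[[-0.48,-0.78,0.37],0]])

```text
time_s: 20.5
ee_pos: [0.2393, 0.0436, 0.4031]
eef_rot: [-3.051, 0.403, -2.962]
force: [-1.2, 0.4, -1.1]
grip_width: 0.0621
grip_force: 14.5
```

>>> carry_out(motion=[[[1,0.15,-0.33],0]])

```text
time_s: 20.6
ee_pos: [0.2242, 0.0451, 0.4065]
eef_rot: [-3.041, 0.381, -3.008]
force: [0.1, 1.2, -1.1]
grip_width: 0.0615
grip_force: 14.5
```

>>> carry_out(motion=[[[1,0.15,-0.33],0]])

```text
time_s: 20.7
ee_pos: [0.2047, 0.0655, 0.411]
eef_rot: [-3.041, 0.372, -2.984]
force: [-0.5, 1.7, -1.4]
grip_width: 0.0617
grip_force: 14.6
```

>>> carry_out(motion=[[[1,0.15,-0.33],0]])

```text
time_s: 20.8
ee_pos: [0.1862, 0.079, 0.4131]
eef_rot: [-3.038, 0.362, -2.97]
force: [-0.3, 0.1, -1.4]
grip_width: 0.0616
grip_force: 14.6
```

```bash
python3 st.py
```

```text
20.8 0.061607218537694144 14.565869704765646 [0.1862 0.079  0.4131] [-3.0375  0.3617 -2.9697] [ 0.5793 -0.7858  1.8556 -0.242   1.7716 -1.2288]
tilt 0.3757116972217385 azimuth -0.11523272928515267 M [[-0.922, -0.134, 0.365], [-0.16, 0.986, -0.042], [-0.354, -0.097, -0.93]]
```

>>> carry_out(motion=[[[-0.25,-0.15,0.15],0],[[-0.41,-0.33,0.29],0],[[-0.41,-0.5,0.29],0],[[-0.41,-0.66,0.29],0],[[-0.41,-0.66,0.29],0],[[-0.41,-0.66,0.29],0],[[-0.41,-0.66,0.29],0]])

```text
time_s: 21.5
ee_pos: [0.3021, -0.0434, 0.3995]
eef_rot: [-3.039, 0.36, -2.971]
force: [0.1, -0.4, -1.0]
grip_width: 0.0615
grip_force: 14.6
```

>>> carry_out(motion=[[[1,0.05,-0.33],0]])

```text
time_s: 21.6
ee_pos: [0.2533, -0.0442, 0.3962]
eef_rot: [-3.043, 0.356, -2.96]
force: [-1.8, -3.0, 0.3]
grip_width: 0.0598
grip_force: 14.6
```

>>> carry_out(motion=[[[1,0.05,-0.33],0]])

```text
time_s: 21.7
ee_pos: [0.2269, -0.0532, 0.4018]
eef_rot: [-3.044, 0.351, -2.96]
force: [0.2, -0.9, -0.8]
grip_width: 0.0601
grip_force: 14.7
```

```bash
python3 st.py
```

```text
21.7 0.06010029965035686 14.702106565382564 [ 0.2269 -0.0532  0.4018] [-3.0439  0.3511 -2.9599] [-0.6452 -0.7779  1.8774  0.1892  1.7253 -2.3212]
tilt 0.3639330503531694 azimuth -0.09579615492685853 M [[-0.924, -0.147, 0.354], [-0.17, 0.985, -0.034], [-0.344, -0.092, -0.935]]
```

>>> carry_out(motion=[[[-0.15,-0.15,0.1],0.01],[[-0.3,-0.32,0.2],0.02],[[-0.45,-0.5,0.3],0.03],[[-0.58,-0.68,0.4],0.043],[[-0.7,-0.85,0.5],0.043],[[-0.7,-1,0.55],0.043],[[-0.7,-1,0.6],0.043],[[-0.7,-1,0.6],0.043]])

```text
time_s: 22.5
ee_pos: [0.4286, -0.232, 0.3542]
eef_rot: [3.136, 0.361, 3.03]
force: [0.2, 0.3, -1.1]
grip_width: 0.0598
grip_force: 14.8
```

```bash
cat > lk.py <<'E'
from h import *
np.set_printoptions(precision=4,suppress=True)
import sys
I,D=camera("wrist"); J,S=camera("scene"); K_,T=camera("side")
p,M,o=state(); g=p-M[:,2]*(.019+OFF); Rc=R.from_euler('z',CY)
print(o["time_s"],o["grip_width"],o["grip_force"],o["force"],"TCP",p,o["qpos"]); print("grasp in carton",to_carton(g),"tool axes in carton",Rc.inv().apply(M.T).round(3).tolist())
m=np.zeros(0)
for n,d in(("wrist",D),("scene",S),("side",T)):
    Q=cloud(n,d,d>0); L=(Q-g)@M  # tool frame about grasp
    B=L[(abs(L[:,1])<.027)&(abs(L[:,0])<.09)&(abs(L[:,2])<.1)]
    B=B[(np.hypot(B[:,0],B[:,2])<.092)]
    if len(B)<60: print(n,"few",len(B)); continue
    rng=np.random.default_rng(1);best=0
    for _ in range(400):
        a=B[rng.choice(len(B),3,False)]; v=np.cross(a[1]-a[0],a[2]-a[0]); l=np.linalg.norm(v)
        if l<1e-5: continue
        v/=l; k=abs((B-a[0])@v)<.002
        if abs(v[1])<.35 and k.sum()>best: best=k.sum(); F=B[k]
    c=F.mean(0); v=np.linalg.svd(F-c)[2][2]; W=Rc.inv().apply(M@v); W*=np.sign(W[0]) or 1
    print(n,best,len(B),"plate normal in carton",W,"lean",np.degrees(np.arctan2(-W[2],W[0])),"yaw",np.degrees(np.arctan2(W[1],W[0])),"foot z",(F@M[2]).min()+g[2],"offset from grasp",-c@v)
if len(sys.argv)>1: cv2.imwrite("pics/"+sys.argv[1],np.vstack([cv2.resize(I,(400,250)),cv2.resize(J[130:380,240:480],(400,300))]))
E
python3 lk.py p6.png
```

```text
22.65 0.0597943942208819 14.805117900514233 [-0.381  -1.2886 -0.8641] TCP [ 0.4283 -0.2313  0.3572] [-0.6992 -0.1505  1.6195  0.2066  1.3712 -2.1717]
grasp in carton [-0.0823 -0.0008  0.4104] tool axes in carton [[-0.934, 0.005, -0.357], [0.004, 1.0, 0.003], [0.357, 0.001, -0.934]]
wrist 7202 7863 plate normal in carton [ 0.9739  0.194  -0.1175] lean 6.87949895832739 yaw 11.264796907719736 foot z 0.3195309865773561 offset from grasp -0.007560306204763655
scene 1933 2107 plate normal in carton [ 0.9744  0.1937 -0.1139] lean 6.668662994446511 yaw 11.242466660106269 foot z 0.3195381586574104 offset from grasp -0.00646927667421771
side 696 815 plate normal in carton [ 0.9742  0.1949 -0.114 ] lean 6.675857794069152 yaw 11.315996624186953 foot z 0.3196308808403771 offset from grasp -0.00637792751012971
```

View pics/p6.png

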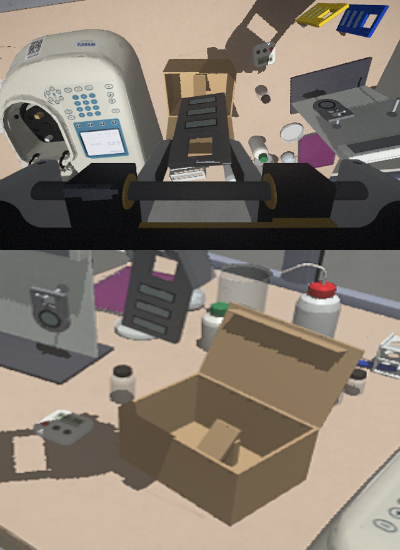

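```bash
cat >> lk.py <<'E'
    k=L[(abs((L-c)@v)<.003)&(np.linalg.norm(L,axis=1)<.11)]
    U=Rc.inv().apply(k@M.T); N=W; ey=np.cross([0,0,1],N); ey/=np.linalg.norm(ey); ez=np.cross(N,ey)
    q=np.c_[U@ey,U@ez]; low=q[q[:,1]<q[:,1].min()+.085]
    rc=cv2.minAreaRect((low*1000).astype(np.float32)); print("   rect (y,z mm rel grasp), size, angle",rc)
    s=[(zz,np.percentile(low[abs(low[:,1]-zz)<.004,0],[2,98]).round(4)) for zz in np.arange(-.075,-.03,.012) if (abs(low[:,1]-zz)<.004).sum()>8]; print("   edges",s)
E
sed -i 's/^if len(sys.argv)/#&/' lk.py; python3 lk.py
```

```text
22.8 0.05948624428439414 14.804922975147292 [ 0.8209 -0.7186 -1.0169] TCP [ 0.4282 -0.2314  0.3573] [-0.6995 -0.1508  1.6194  0.2066  1.3713 -2.172 ]
grasp in carton [-0.0824 -0.0009  0.4106] tool axes in carton [[-0.934, 0.005, -0.357], [0.004, 1.0, 0.003], [0.357, 0.001, -0.934]]
wrist 7184 7849 plate normal in carton [ 0.974   0.1946 -0.1162] lean 6.801638933207644 yaw 11.297340273299401 foot z 0.31969022336244335 offset from grasp -0.0075457649600537205
   rect (y,z mm rel grasp), size, angle ((1.0116329193115234, -52.92424011230469), (69.73291015625, 86.02135467529297), 4.492143630981445)
   edges [(np.float64(-0.075), array([-0.0207,  0.0366])), (np.float64(-0.063), array([-0.0216,  0.0356])), (np.float64(-0.051000000000000004), array([-0.0221,  0.0346])), (np.float64(-0.03900000000000001), array([-0.0236,  0.034 ]))]
scene 1954 2152 plate normal in carton [ 0.974   0.1974 -0.111 ] lean 6.500994829749113 yaw 11.457040178371463 foot z 0.3197701121326905 offset from grasp 0.006793657875199771
   rect (y,z mm rel grasp), size, angle ((-1.6247634887695312, -50.951438903808594), (74.27696228027344, 86.04517364501953), 3.2619752883911133)
   edges [(np.float64(-0.075), array([-0.0235,  0.0346])), (np.float64(-0.063), array([-0.024 ,  0.0337])), (np.float64(-0.051000000000000004), array([-0.0249,  0.0325])), (np.float64(-0.03900000000000001), array([-0.0261,  0.0322]))]
side 706 815 plate normal in carton [ 0.9738  0.1973 -0.1131] lean 6.621992955675382 yaw 11.454046010792743 foot z 0.31991230798867437 offset from grasp -0.006495434890667687
   rect (y,z mm rel grasp), size, angle ((-2.1721038818359375, -50.66633224487305), (73.21381378173828, 86.86775970458984), 4.4942097663879395)
   edges [(np.float64(-0.075), array([-0.0245,  0.0328])), (np.float64(-0.063), array([-0.0261,  0.0331])), (np.float64(-0.051000000000000004), array([-0.0259,  0.0326])), (np.float64(-0.03900000000000001), array([-0.0267,  0.031 ]))]
```

>>> carry_out(motion=[[[0,0,0.2],0.01],[[0,0,0.4],0.02],[[-0.013,-0.005,0.6],0.02],[[-0.013,-0.005,0.76],0.02],[[-0.013,-0.005,0.86],0.02],[[-0.013,-0.005,0.86],0.02],[[-0.013,-0.005,0.86],0.02]])

```text
time_s: 23.5
ee_pos: [0.4915, -0.2391, 0.1977]
eef_rot: [3.091, 0.361, 2.898]
force: [0.2, 0.3, -0.5]
grip_width: 0.0599
grip_force: 14.8
```

```bash
python3 lk.py; python3 - <<'E'
from h import *
np.set_printoptions(precision=4,suppress=True)
# carton check from side/scene: rim edges in carton frame
for n in("scene","side"):
    D=np.load(f"{n}0.npy"); P=cloud(n,D,D>0); q=R.from_euler('z',CY).inv().apply(P-CO)
    t=q[(abs(q[:,2]-.114)<.003)&(abs(q[:,0])<.08)&(abs(q[:,1])<.1)]
    f=t[t[:,0]<-.05]; l=t[(t[:,1]>.07)&(abs(t[:,0])<.05)]; r_=t[(t[:,1]<-.07)&(abs(t[:,0])<.05)]
    print(n,"front rim x",np.percentile(f[:,0],[2,98]),"left y",np.percentile(l[:,1],[2,98]) if len(l) else 0,"right y",np.percentile(r_[:,1],[2,98]) if len(r_) else 0)
    s=q[(abs(q[:,1])<.03)&(q[:,2]>.03)&(q[:,2]<.075)&(abs(q[:,0])<.05)]; e=s[:,0]-(-.0317+(s[:,2]-.0062)*np.tan(np.radians(35)))
    k=abs(e)<.015; print(" rest: pts",k.sum(),"x resid",np.median(e[k]),"y",np.percentile(s[k,1],[2,98]))
E
```

```text
23.65 0.06000727360504118 14.815116217580453 [-0.0647  0.1188 -1.0627] TCP [ 0.4916 -0.2395  0.1983] [-0.621   0.0537  1.7861  0.2134  0.9913 -2.0463]
grasp in carton [-0.0186 -0.0023  0.2515] tool axes in carton [[-0.926, 0.13, -0.354], [0.122, 0.991, 0.047], [0.358, 0.001, -0.934]]
wrist 7281 7942 plate normal in carton [ 0.9895  0.0815 -0.1198] lean 6.901710224078528 yaw 4.708706287917332 foot z 0.1600778446963907 offset from grasp -0.0077574545772724915
   rect (y,z mm rel grasp), size, angle ((3.7208023071289062, -51.99179458618164), (68.79654693603516, 86.30486297607422), 7.183463096618652)
   edges [(np.float64(-0.075), array([-0.017 ,  0.0399])), (np.float64(-0.063), array([-0.0191,  0.0388])), (np.float64(-0.051000000000000004), array([-0.0203,  0.0369])), (np.float64(-0.03900000000000001), array([-0.0218,  0.0358]))]
scene 1094 1200 plate normal in carton [ 0.9897  0.0843 -0.1157] lean 6.665662272213979 yaw 4.865764198967574 foot z 0.16054967676643872 offset from grasp 0.00662897033614915
   rect (y,z mm rel grasp), size, angle ((1.6002330780029297, -50.58784866333008), (72
[... 439 characters left out ...]
sp -0.0063782850065324725
   rect (y,z mm rel grasp), size, angle ((-0.07950973510742188, -50.67198944091797), (73.4112777709961, 89.5487060546875), 7.87821102142334)
   edges [(np.float64(-0.075), array([-0.0204,  0.0391])), (np.float64(-0.063), array([-0.0217,  0.0363])), (np.float64(-0.051000000000000004), array([-0.0243,  0.034 ])), (np.float64(-0.03900000000000001), array([-0.0266,  0.0338]))]
scene front rim x [-0.0666 -0.0514] left y [0.085  0.0906] right y [-0.0911 -0.0859]
 rest: pts 412 x resid 0.0001541752538802599 y [-0.0188  0.0163]
side front rim x [-0.0652 -0.0509] left y [0.084  0.0918] right y [-0.0919 -0.0852]
 rest: pts 140 x resid 4.323191670922537e-05 y [-0.0185  0.0175]
```

>>> carry_out(motion=[[[0.06,-0.008,0.16],0],[[0.12,-0.016,0.32],0],[[0.18,-0.024,0.48],0],[[0.23,-0.03,0.6],0],[[0.255,-0.034,0.67],0],[[0.268,-0.036,0.707],0],[[0.268,-0.036,0.707],0],[[0.268,-0.036,0.707],0]])

```text
time_s: 24.45
ee_pos: [0.4918, -0.2396, 0.0465]
eef_rot: [3.091, 0.362, 2.898]
force: [0.5, -0.6, 0.8]
grip_width: 0.0596
grip_force: 14.8
```

>>> carry_out(motion=[[[0.003,0,0.009],0],[[0.007,-0.001,0.019],0],[[0.007,-0.001,0.019],0],[[0.007,-0.001,0.019],0]], force=4)

```text
time_s: 24.85
ee_pos: [0.4918, -0.2392, 0.0422]
eef_rot: [3.09, 0.362, 2.897]
force: [1.4, 2.6, 5.1]
grip_width: 0.0603
grip_force: 4.0
```

```bash
python3 lk.py
```

```text
25.0 0.06001898319816857 4.013201530666557 [0.0999 2.7601 4.9094] TCP [ 0.4918 -0.2392  0.0422] [-0.6206  0.2612  1.9513  0.3057  0.6311 -2.1772]
grasp in carton [-0.0184 -0.0021  0.0954] tool axes in carton [[-0.926, 0.131, -0.354], [0.122, 0.991, 0.048], [0.357, 0.001, -0.934]]
wrist 7859 17268 plate normal in carton [ 1.     -0.0019 -0.0042] lean 0.24212235613094982 yaw -0.10996674940129648 foot z 0.014956935482593178 offset from grasp 0.04783284471893069
   rect (y,z mm rel grasp), size, angle ((3.5057220458984375, -55.32229995727539), (180.61871337890625, 84.9887466430664), 0.013462191447615623)
   edges [(np.float64(-0.075), array([-0.0629,  0.0624])), (np.float64(-0.063), array([-0.0727,  0.0731])), (np.float64(-0.051000000000000004), array([-0.0813,  0.0815])), (np.float64(-0.03900000000000001), array([-0.0823,  0.0875]))]
scene 797 1361 plate normal in carton [ 1.     -0.0037 -0.0011] lean 0.0656482352121286 yaw -0.21142468208235055 foot z 0.014411438359079973 offset from grasp -0.04690659842704398
   rect (y,z mm rel grasp), size, angle ((1.5949935913085938, -55.86466217041
[... 159 characters left out ...]
33,  0.0699])), (np.float64(-0.051000000000000004), array([-0.0829,  0.0799])), (np.float64(-0.03900000000000001), array([-0.088 ,  0.0872]))]
side 291 947 plate normal in carton [ 1.      0.0006 -0.0003] lean 0.014753077330254364 yaw 0.03207236620173731 foot z 0.015906304609820995 offset from grasp -0.04624851649952185
   rect (y,z mm rel grasp), size, angle ((-0.754852294921875, -54.17497253417969), (179.1136932373047, 84.95049285888672), 0.09451278299093246)
   edges [(np.float64(-0.075), array([-0.0648,  0.0643])), (np.float64(-0.063), array([-0.0739,  0.0703])), (np.float64(-0.051000000000000004), array([-0.085 ,  0.0807])), (np.float64(-0.03900000000000001), array([-0.0889,  0.0844]))]
```

>>> carry_out(motion=[[[-0.025,0.003,0.016],0],[[-0.049,0.006,0.032],0],[[-0.069,0.009,0.05],0],[[-0.088,0.012,0.069],0],[[-0.105,0.014,0.089],0],[[-0.121,0.016,0.108],0],[[-0.121,0.016,0.108],0]], force=3)

```text
time_s: 25.7
ee_pos: [0.5217, -0.2421, 0.0291]
eef_rot: [3.09, 0.359, 2.898]
force: [0.7, -1.9, 2.8]
grip_width: 0.06
grip_force: 3.0
```

```bash
sed -i 's/abs(L\[:,0\])<.09)&(abs(L\[:,2\])<.1)\]/abs(L[:,0])<.09)\&(abs(L[:,2])<.1)\&(R.from_euler("z",CY).inv().apply(Q-CO)[:,0]>-.04)\&(Q[:,2]>.03)]/; s/np.linalg.norm(L,axis=1)<.11)\]/np.linalg.norm(L,axis=1)<.11)\&(abs(R.from_euler("z",CY).inv().apply(Q-CO)[:,1])<.05)\&(Q[:,2]>.015)]/; s/^#if len/if len/' lk.py; python3 lk.py p7.png
```

```text
File "lk.py", line 22
    k=L[(abs((L-c)@v)<.003)&(np.linalg.norm(L,axis=1)<.11)&(abs(R.from_euler("z",CY).inv().apply(Q-CO)[:,1])<.05)&(Q[:,2]>.015)]
IndentationError: unexpected indent
```

```bash
sed -i '/^if len(sys/d' lk.py; echo 'if len(sys.argv)>1: cv2.imwrite("pics/"+sys.argv[1],np.vstack([cv2.resize(I[:300,120:520],(400,300)),cv2.resize(J[190:390,280:480],(400,300))]))' >> lk.py; python3 lk.py p7.png
```

```text
25.85 0.059938868875411784 3.000342342420481 [0.8785 0.183  1.0431] TCP [ 0.5212 -0.2421  0.0294] [-0.5889  0.3366  1.8853  0.2932  0.6167 -2.1389]
grasp in carton [ 0.0114 -0.002   0.0827] tool axes in carton [[-0.927, 0.131, -0.352], [0.122, 0.991, 0.048], [0.355, 0.002, -0.935]]
wrist 8150 13610 plate normal in carton [ 0.8531  0.1551 -0.4982] lean 30.284495445083163 yaw 10.30237663013778 foot z 0.03993185746633259 offset from grasp 0.009538894036035377
   rect (y,z mm rel grasp), size, angle ((5.785636901855469, -12.559951782226562), (86.18546295166016, 74.94855499267578), 10.766139030456543)
   edges [(np.float64(-0.051000000000000004), array([-0.0181,  0.0172])), (np.float64(-0.03900000000000001), array([-0.0194,  0.0386]))]
scene 382 861 plate normal in carton [ 0.868   0.1386 -0.4769] lean 28.783814010822635 yaw 9.072974248185055 foot z 0.04788561659635481 offset from grasp -0.009094358151309967
   rect (y,z mm rel grasp), size, angle ((-2.4137649536132812, -15.891830444335938), (76.70491027832031, 56.19813919067383), 10.970102310180664)
   edges [(np.float64(-0.03900000000000001), array([-0.0229,  0.0322]))]
side 280 787 plate normal in carton [ 1.     -0.004  -0.0053] lean 0.30420220065206827 yaw -0.23021941813957733 foot z 0.03604712583203262 offset from grasp 0.050198518992408785
   rect (y,z mm rel grasp), size, angle ((1.5647239685058594, -22.405868530273438), (84.02546691894531, 99.38395690917969), 89.04138946533203)
   edges [(np.float64(-0.051000000000000004), array([0.0281, 0.0489])), (np.float64(-0.03900000000000001), array([0.0106, 0.0485]))]
```

View pics/p7.png

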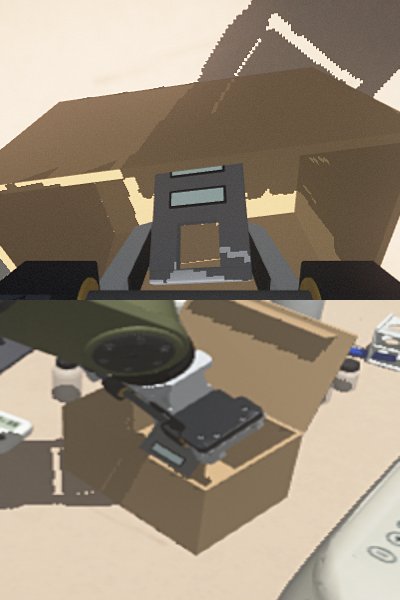

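>>> carry_out(motion=[[[-0.012,0.0015,0.018],0],[[-0.024,0.003,0.036],0],[[-0.024,0.003,0.036],0]])

```text
time_s: 26.15
ee_pos: [0.5286, -0.2428, 0.0241]
eef_rot: [3.09, 0.359, 2.897]
force: [-1.2, -0.6, -0.2]
grip_width: 0.0603
grip_force: 3.0
```

>>> carry_out(motion=[[[0,0,0],0],[[0,0,0],0],[[0,0,0],0],[[0,0,0],0],[[0,0,0],0],[[0,0,0],0]], hand=-1)

```text
time_s: 26.75
ee_pos: [0.5285, -0.2429, 0.0246]
eef_rot: [3.09, 0.36, 2.897]
force: [0.5, 0.1, 0.2]
grip_width: 0.0943
grip_force: 0.0
```

```bash
python3 lk.py
```

```text
26.9 0.09367050263494142 0.0 [ 0.3663 -0.2135  0.792 ] TCP [ 0.5285 -0.2429  0.0246] [-0.5818  0.3574  1.87    0.2926  0.6094 -2.1328]
grasp in carton [ 0.0187 -0.002   0.0779] tool axes in carton [[-0.927, 0.131, -0.352], [0.122, 0.991, 0.048], [0.356, 0.002, -0.935]]
wrist 8600 14695 plate normal in carton [ 0.8159 -0.0103 -0.5782] lean 35.32370325205345 yaw -0.7258721407391254 foot z 0.03586368433330714 offset from grasp -0.009499924960926989
   rect (y,z mm rel grasp), size, angle ((2.6994056701660156, -19.722614288330078), (100.74742889404297, 79.54232025146484), 3.522648811340332)
   edges [(np.float64(-0.051000000000000004), array([-0.0214,  0.0357])), (np.float64(-0.03900000000000001), array([-0.022,  0.035]))]
scene 423 881 plate normal in carton [ 0.7113 -0.0031 -0.7028] lean 44.65549432563492 yaw -0.24664080590860044 foot z 0.047328778574339814 offset from grasp 0.003698095780960698
   rect (y,z mm rel grasp), size, angle ((12.341842651367188, -19.26151466369629), (77.6954345703125, 54.71902847290039), 5.011416912078857)
   edges [(np.float64(-0.03900000000000001), array([-0.0245,  0.0317]))]
side 270 749 plate normal in carton [ 0.9607 -0.0027 -0.2775] lean 16.111681747396386 yaw -0.16340892683399566 foot z 0.0869809265872894 offset from grasp 0.03569091038238645
   rect (y,z mm rel grasp), size, angle ((1.7515678405761719, 60.370948791503906), (99.1707763671875, 83.70980072021484), 0.3269999623298645)
   edges []
```

The cassette now rests at 35° and square within a few degrees. I'll back out along the fingers and check.

>>> carry_out(motion=[[[0,0,-0.06],0],[[0,0,-0.15],0],[[0,0,-0.35],0],[[0,0,-0.6],0],[[0,0,-0.85],0],[[0,0,-1],0],[[0,0,-1],0]])

```text
time_s: 27.6
ee_pos: [0.4579, -0.2368, 0.2168]
eef_rot: [3.094, 0.367, 2.898]
force: [-0.1, -0.7, -1.0]
grip_width: 0.094
grip_force: 0.0
```

```bash
python3 - <<'E'
from h import *
np.set_printoptions(precision=4,suppress=True)
J,S=camera("scene"); I,D=camera("wrist"); K_,T=camera("side"); p,M,o=state(); print(o["time_s"],p,o["qpos"]); Rc=R.from_euler('z',CY).inv()
cv2.imwrite("pics/p8.png",np.vstack([cv2.resize(I,(480,300)),cv2.resize(J[160:360,250:500],(480,300))]))
for n,d in(("wrist",D),("scene",S),("side",T)):
    q=Rc.apply(cloud(n,d,d>0)-CO)
    b=q[(abs(q[:,1])<.05)&(q[:,2]>.04)&(q[:,2]<.12)&(abs(q[:,0])<.05)]
    if len(b)>80:
        c=np.median(b,0); k=b[abs((b-c)@[.819,0,-.574])<.01]; c=k.mean(0); v=np.linalg.svd(k-c)[2][2]; v*=np.sign(v[0]); t=[-v[2],0,v[0]]
        k=k[abs((k-c)@v)<.003]; top=(k@t).max(); ctr=np.percentile(k[:,1],[1,99])
        print(n,len(k),"normal",v,"y",ctr,"origin est", c+4e-3*v+np.array(t)*(np.percentile(k@t,99.5)-.022-c@t))
    l=q[(q[:,2]>.13)&(q[:,2]<.26)&(q[:,0]>.06)&(q[:,0]<.14)&(abs(q[:,1])<.085)]
    if len(l)>50:
        a=np.polyfit(l[:,2],l[:,0],1); print(n,"lid inner face slope -> angle",np.pi/2+np.arctan(a[0]),"x at z.2",np.polyval(a,.2),"top z",l[:,2].max(),len(l))
E
```

```text
27.75 [ 0.4575 -0.2356  0.2109] [-0.6615 -0.0281  1.8383  0.2226  1.0319 -2.083 ]
wrist 1776 normal [ 0.7915 -0.0055 -0.6112] y [-0.0255  0.0342] origin est [0.0144 0.0045 0.0762]
wrist lid inner face slope -> angle 1.8925283469320227 x at z.2 0.09491625992269728 top z 0.2351109269758323 9266
scene 747 normal [ 0.7996 -0.0071 -0.6005] y [-0.0297  0.0313] origin est [0.0168 0.0003 0.0799]
scene lid inner face slope -> angle 1.8920364558917522 x at z.2 0.095302924530243 top z 0.2399330734808663 3926
side 394 normal [ 0.7912 -0.0162 -0.6113] y [-0.0306  0.0316] origin est [0.0171 0.0034 0.0799]
side lid inner face slope -> angle 1.884826866284849 x at z.2 0.09526980777993903 top z 0.23942160530474332 2474
```

View pics/p8.png

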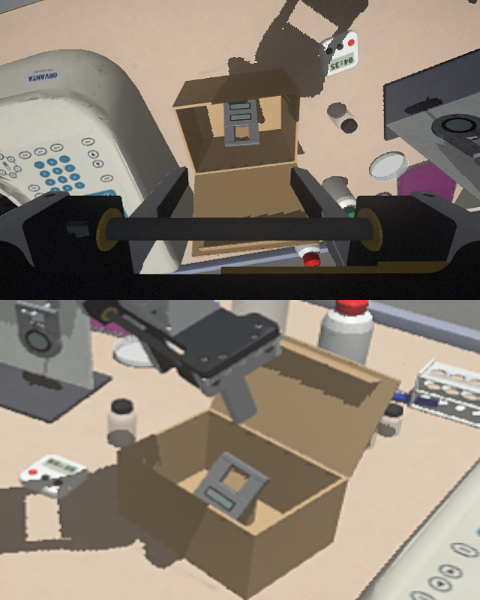

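The cassette sits in place at about (16, 3, 79) mm in the carton's frame, with the lid open at 1.89 rad. Now the lid: I plan a path over it and down behind it, checking clearance.

```bash
cat > plan.py <<'E'
from h import *
import sys
def rows(pts,p=None):
    p0,M,o=state(); tip=p0-M[:,2]*OFF
    for w in pts: print(w,np.round(M.T@(carton(np.array(w))-tip)/.2,3).tolist())
    print("tip now in carton",to_carton(tip).round(4),o["time_s"],np.round(o["force"],1))
E
python3 - <<'E'
from plan import *
np.set_printoptions(precision=3,suppress=True)
for n in("scene","side"):
    D=np.load(f"{n}0.npy"); q=R.from_euler('z',CY).inv().apply(cloud(n,D,D>0)-CO)
    b=q[(q[:,0]>.12)&(q[:,0]<.27)&(abs(q[:,1])<.13)&(q[:,2]>.09)&(q[:,2]<.4)]
    print(n,len(b)); 
    for x in np.arange(.12,.27,.03):
        s=b[(b[:,0]>=x)&(b[:,0]<x+.03)]
        if len(s)>3: print(" x",round(x,2),"y",np.percentile(s[:,1],[0,100]),"zmax",s[:,2].max())
rows([[-.03,0,.30],[.06,0,.37],[.16,0,.37],[.155,0,.216]])
E
```

```text
scene 0
side 0
[-0.03, 0, 0.3] [-0.167, 0.033, -0.222]
[0.06, 0, 0.37] [-0.707, 0.105, -0.389]
[0.16, 0, 0.37] [-1.17, 0.166, -0.212]
[0.155, 0, 0.216] [-0.877, 0.125, 0.499]
tip now in carton [-0.046 -0.002  0.246] 27.75 [ 0.6 -0.1 -1. ]
```

>>> carry_out(motion=[[[-0.08,0.016,-0.11],0],[[-0.167,0.033,-0.222],0],[[-0.34,0.06,-0.28],0],[[-0.52,0.08,-0.34],0],[[-0.707,0.105,-0.389],0],[[-0.86,0.125,-0.33],0],[[-1,0.145,-0.27],0],[[-1,0.145,-0.27],0]], hand=1)

```text
time_s: 28.55
ee_pos: [0.629, -0.2505, 0.3293]
eef_rot: [3.088, 0.354, 2.898]
force: [-0.7, 0.2, -1.4]
grip_width: 0.0334
grip_force: 0.0
```

```bash
python3 - <<'E'
from plan import *
rows([[.16,0,.36],[.155,0,.216]])
print(ctrl.get_obs()["qpos"],ctrl.get_obs()["grip_width"])
E
```

```text
[0.16, 0, 0.36] [-0.148, 0.015, 0.082]
[0.155, 0, 0.216] [0.125, -0.024, 0.748]
tip now in carton [0.1263 0.0009 0.3649] 28.55 [-0.7  0.2 -1.4]
[-0.49623919  0.29590928  1.20302703  0.1433176   1.31395783 -1.84666606] 0.033358233473109206
```

>>> carry_out(motion=[[[-0.148,0.015,0.082],0],[[-0.08,0.005,0.25],0],[[-0.01,-0.005,0.42],0],[[0.06,-0.015,0.6],0],[[0.125,-0.024,0.748],0],[[0.125,-0.024,0.748],0],[[0.125,-0.024,0.748],0]])

```text
time_s: 29.25
ee_pos: [0.6559, -0.2552, 0.1854]
eef_rot: [3.09, 0.359, 2.897]
force: [-0.1, -0.6, 0.5]
grip_width: 0.0007
grip_force: 0.0
```

```bash
python3 - <<'E'
from plan import *
E=lambda a:[.065-.13*np.cos(a)+.0174,0,.115+.13*np.sin(a)-.0201]
B=lambda a,r=.1:[.065-r*np.cos(a),0,.115+r*np.sin(a)]
rows([np.round(E(a),4).tolist() for a in (1.89,1.75,1.57,1.4,1.25)]+[np.round(B(a),4).tolist() for a in (1.15,.9,.75,.6,.45,.3,.15,.08)]+[[-.035,0,.119]])
print(ctrl.get_obs()["grip_width"])
E
```

```text
[0.1232, 0.0, 0.2183] [0.145, -0.014, -0.041]
[0.1056, 0.0, 0.2228] [0.219, -0.024, -0.094]
[0.0823, 0.0, 0.2249] [0.323, -0.037, -0.145]
[0.0603, 0.0, 0.223] [0.428, -0.051, -0.175]
[0.0414, 0.0, 0.2183] [0.524, -0.064, -0.187]
[0.0242, 0.0, 0.2063] [0.625, -0.077, -0.161]
[0.0028, 0.0, 0.1933] [0.747, -0.093, -0.138]
[-0.0082, 0.0, 0.1832] [0.816, -0.102, -0.111]
[-0.0175, 0.0, 0.1715] [0.879, -0.111, -0.072]
[-0.025, 0.0, 0.1585] [0.937, -0.119, -0.025]
[-0.0305, 0.0, 0.1446] [0.987, -0.125, 0.03]
[-0.0339, 0.0, 0.1299] [1.029, -0.131, 0.093]
[-0.0347, 0.0, 0.123] [1.044, -0.133, 0.124]
[-0.035, 0, 0.119] [1.053, -0.134, 0.142]
tip now in carton [ 0.1534 -0.001   0.2209] 29.25 [-0.1 -0.6  0.5]
0.0007457522059024415
```

>>> carry_out(motion=[[[0.08,-0.008,-0.02],0],[[0.145,-0.014,-0.041],0],[[0.219,-0.024,-0.094],0],[[0.27,-0.03,-0.12],0],[[0.323,-0.037,-0.145],0],[[0.376,-0.044,-0.16],0],[[0.428,-0.051,-0.175],0],[[0.476,-0.058,-0.182],0],[[0.524,-0.064,-0.187],0],[[0.575,-0.07,-0.175],0],[[0.625,-0.077,-0.161],0],[[0.625,-0.077,-0.161],0]])

```text
time_s: 30.45
ee_pos: [0.5264, -0.2406, 0.1692]
eef_rot: [3.09, 0.358, 2.897]
force: [-0.5, -0.5, -0.5]
grip_width: 0.0007
grip_force: 0.0
```

```bash
cat > lid.py <<'E'
from h import *
for n in("scene","side"):
    D=camera(n)[1]; q=R.from_euler('z',CY).inv().apply(cloud(n,D,D>0)-CO)
    for sg in(1,-1):
        l=q[(q[:,1]*sg>.055)&(q[:,1]*sg<.085)&(q[:,0]>-.06)&(q[:,0]<.13)&(q[:,2]>.119)&(q[:,2]<.26)]
        a=np.degrees(0)
        if len(l)>20: print(n,sg,len(l),"lid angle (median)",round(float(np.median(np.arctan2(l[:,2]-.115,.065-l[:,0]))),3),"max z",l[:,2].max().round(4))
        else: print(n,sg,"no high points",len(l))
E
python3 lid.py; python3 - <<'E'
from plan import *
B=lambda a,r=.1:[.065-r*np.cos(a),0,.115+r*np.sin(a)]
rows([np.round(B(a),4).tolist() for a in (1.15,.9,.75,.6,.45,.3,.15,.08)]+[[-.035,0,.119]])
E
```

```text
scene 1 143 lid angle (median) 0.949 max z 0.2273
scene -1 381 lid angle (median) 0.977 max z 0.2276
side 1 59 lid angle (median) 0.938 max z 0.2268
side -1 140 lid angle (median) 0.981 max z 0.2285
[0.0242, 0.0, 0.2063] [-0.001, 0.0, -0.003]
[0.0028, 0.0, 0.1933] [0.121, -0.016, 0.02]
[-0.0082, 0.0, 0.1832] [0.19, -0.025, 0.048]
[-0.0175, 0.0, 0.1715] [0.253, -0.034, 0.086]
[-0.025, 0.0, 0.1585] [0.311, -0.041, 0.133]
[-0.0305, 0.0, 0.1446] [0.361, -0.048, 0.188]
[-0.0339, 0.0, 0.1299] [0.403, -0.054, 0.251]
[-0.0347, 0.0, 0.123] [0.418, -0.056, 0.282]
[-0.035, 0, 0.119] [0.427, -0.057, 0.3]
tip now in carton [ 0.0242 -0.      0.2057] 30.55 [ 0.3  0.3 -0.3]
```

>>> carry_out(motion=[[[0.06,-0.008,0.009],0],[[0.121,-0.016,0.02],0],[[0.19,-0.025,0.048],0],[[0.222,-0.03,0.066],0],[[0.253,-0.034,0.086],0],[[0.282,-0.038,0.11],0],[[0.311,-0.041,0.133],0],[[0.336,-0.045,0.16],0],[[0.361,-0.048,0.188],0],[[0.382,-0.051,0.22],0],[[0.403,-0.054,0.251],0],[[0.403,-0.054,0.251],0]])

```text
time_s: 31.75
ee_pos: [0.4691, -0.2346, 0.0933]
eef_rot: [3.089, 0.358, 2.897]
force: [-0.1, 0.2, 0.3]
grip_width: 0.0005
grip_force: 0.0
```

```bash
python3 lid.py; python3 - <<'E'
from plan import *
rows([[-.0347,0,.123],[-.035,0,.119]])
E
```

```text
scene 1 137 lid angle (median) 0.096 max z 0.1284
scene -1 864 lid angle (median) 0.109 max z 0.2407
side 1 271 lid angle (median) 0.19 max z 0.2556
side -1 569 lid angle (median) 0.135 max z 0.248
[-0.0347, 0, 0.123] [0.016, -0.002, 0.031]
[-0.035, 0, 0.119] [0.024, -0.003, 0.049]
tip now in carton [-3.390e-02 -1.000e-04  1.299e-01] 31.85 [0.4 0.7 0.3]
```

>>> carry_out(motion=[[[0.008,-0.001,0.015],0],[[0.016,-0.002,0.031],0],[[0.02,-0.002,0.04],0],[[0.024,-0.003,0.049],0],[[0.024,-0.003,0.049],0]])

```text
time_s: 32.35
ee_pos: [0.4695, -0.2351, 0.0853]
eef_rot: [3.091, 0.363, 2.898]
force: [-9.4, 5.2, 22.3]
grip_width: 0.0003
grip_force: 11.1
```

>>> carry_out(motion=[[[0.004,0,0.009],0],[[0.004,0,0.009],0]])

```text
time_s: 32.55
ee_pos: [0.4697, -0.2352, 0.0847]
eef_rot: [3.091, 0.364, 2.898]
force: [-19.5, 8.6, 39.4]
grip_width: 0.0006
grip_force: 19.5
```

```bash
python3 - <<'E'
from h import *
np.set_printoptions(precision=4,suppress=True)
p,M,o=state(); print(to_carton(p-M[:,2]*OFF),o["force"],o["time_s"])
for n in("scene","side"):
    D=camera(n)[1]; q=R.from_euler('z',CY).inv().apply(cloud(n,D,D>0)-CO)
    l=q[(abs(q[:,1])<.085)&(abs(q[:,1])>.03)&(abs(q[:,0])<.06)&(abs(q[:,2]-.118)<.02)]
    a=np.polyfit(l[:,0],l[:,2],1); print(n,len(l),"angle",-np.arctan(a[0]),"z at front",np.polyval(a,-.06),"at hinge",np.polyval(a,.065))
E
```

```text
[-0.034  -0.0004  0.1202] [-19.4542   8.5908  39.3927] 32.55
scene 1841 angle 0.0003616623952693381 z at front 0.11867304849007847 at hinge 0.11862784068869875
side 1388 angle -0.005548371782856252 z at front 0.1193336450502366 at hinge 0.12002719863999207
```

The lid is flat on the rim, at an angle of about 0. I'll back off at once and check everything from clear of the scene.

>>> carry_out(motion=[[[-0.008,0,-0.03],0],[[-0.01,0,-0.12],0],[[0,0,-0.3],0],[[0,0,-0.5],0],[[0,0,-0.75],0],[[0,0,-1],0],[[0,0,-1],0],[[0,0,-1],0]])

```text
time_s: 33.45
ee_pos: [0.3979, -0.2278, 0.269]
eef_rot: [3.091, 0.362, 2.897]
force: [1.1, -0.5, -1.3]
grip_width: 0.0005
grip_force: 0.0
```

```bash
python3 - <<'E'
from h import *
np.set_printoptions(precision=4,suppress=True)
p,M,o=state(); print(p,o["force"],o["time_s"])
for n in("scene","side"):
    I,D=camera(n); P=cloud(n,D,D>0); q=R.from_euler('z',CY).inv().apply(P-CO)
    l=q[(abs(q[:,1])<.085)&(abs(q[:,0])<.06)&(abs(q[:,2]-.118)<.02)]
    a=np.polyfit(l[:,0],l[:,2],1); print(n,len(l),"lid angle",-np.arctan(a[0]))
    r=R.from_euler('z',SY).inv().apply(P-SO); m=r[(r[:,0]<.065)&(r[:,0]>.044)&(r[:,1]<-.02)&(r[:,1]>-.12)&(r[:,2]>.04)&(r[:,2]<.2)]
    print(" round plate",len(m),np.percentile(m,[2,50,98],axis=0).ravel())
    if n=="scene": cv2.imwrite("pics/p9.png",I)
E
```

```text
[ 0.3979 -0.2278  0.269 ] [ 1.057  -0.5019 -1.2947] 33.45
scene 4343 lid angle -0.0019126391943599381
 round plate 662 [ 0.0492 -0.0933  0.0887  0.052  -0.0651  0.1342  0.0588 -0.0338  0.1775]
side 2464 lid angle -2.8526173705133652e-05
 round plate 402 [ 0.0493 -0.0945  0.0885  0.0523 -0.0688  0.1338  0.0587 -0.0338  0.1771]
```

View pics/p9.png

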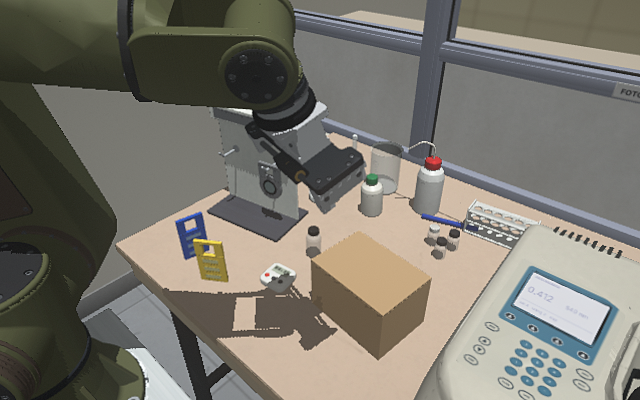

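The lid is shut flat at (370,290), the round plate still hangs at (270,180), and the timer, bottles and decoys stand where they were. The arm is clear of everything.

```bash
python3 -c "
from station import ctrl
print(ctrl.hand_in())"
```

```text
the job is handed in; nothing more can be done
None
```

The job is handed in: the cassette was lifted off its peg and set leaning on the carton's rest, the lid measures flat shut (about 0 rad), and the round plate still hangs where it was; the hand-in returned no verdict, and I could not see the cassette again once the lid closed.

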